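# Loosen the knurled locking ring of a filter holder by counted turns

## Robot

A 6-joint arm with a two-finger parallel gripper is mounted at the origin on a cart in front of the work surface, level with it; the furniture and walls round the work are solid. World frame = base frame: x ahead of the robot, y to its left, z up, the work surface at z = 0. Lengths are in m, angles in rad, forces in N, time in s.
With the tool pointing down it reaches from about 0.375 to 0.9 m from the base axis. Payload 3.1 kg.
Tool frame: the origin (TCP) lies midway between the tips of the shut fingers; the grasp point (between the pads) lies 19 mm behind it; z points along the fingers, x is the direction in which the jaws open and shut, and the axes are right-handed (so a half turn about z gives the same grasp; the last joint's range is limited). The gripper opens to 87 mm and grips with 3 to 60 N. Pads are 19 mm wide; open, the fingers measure 117 mm over their backs; the gripper's body (75 mm by 190 mm) begins 51 mm behind the grasp point.
Start: joints at [-1.393, 0.527, 1.433, -0, 1.181, -0.178], TCP at [0.218, -0.586, 0.193] pointing down, gripper open.
Joint ranges: [-3.08, 3.08], [-0.75, 2.2], [0.22, 2.44], [-1.43, 4.57], [0, 2.65], [-2.85, 2.85]. Speed limits (rad/s): [2.79, 2.79, 3.14, 3.14, 3.14, 3.14].

## Interface

Orientations are given as a unit quaternion [x, y, z, w].
In Python, from rig import * gives the robot as it stands.
- The arm moves only by the tool drive_tool, never from a script. Its argument "plan" is a list of rows, each an object with "offset": the shift along the tool's x, y, z in cm, a list of three; "delta_rot": the turn, a rotation vector about the tool's x, y, z in degrees, a list of three; "jaw": the finger opening in cm, from 0 to 8.7. In form: [{"offset": [dx, dy, dz], "delta_rot": [wx, wy, wz], "jaw": jaw}, ...]. A call has exactly 8 rows; each row is the pose to reach, as a shift and turn from the pose commanded when the call began, along the tool's axes at that moment; what a row does not reach only later rows make up. A row lasts 1/12 s, in which the tool goes at most 41.7 mm and 7.16 degrees, less where a joint would pass 70% of its speed; a pose out of reach is approached as far as the arm can. A call with a gripper value outside its range is refused whole. The fingers move at their own pace and stop on an object; "squeeze" is the grip in N (left out, the last holds). Time passes only in rows, so rows that repeat a pose let the fingers close, or fill a call up. It gives the time, the measured TCP pose, the force and the opening at its end, in the units of the state.
- get_obs(): the state, without advancing time (a new reading comes with each control period).
- camera(name): name is "side" or "top"; returns the picture (480x640x3 uint8, red, green, blue); there is no depth.
- calibration(name): a dict with "K" (3x3 intrinsics, pixels), "pose" (4x4, takes a point from camera to world coordinates). Camera axes: x right, y down, z forward; pixel columns grow to the right and rows downward; lengths in m; the calibration is good to about 2 mm. A picture is of the moment at which its call begins. calibration takes no time and is no camera call.
- hand_in(): hands the job in, once; it reports no verdict.
The state is a dict: "time": time; "q": joint angles; "joint_velocities": joint speeds; "joint_torque": joint torques, N m; "position": TCP position; "tool_rot": TCP orientation; "ft_force": force on the tool from outside, world axes, zero at the start; "moment": the same for the moment, N m; "grip_width": finger opening in m.
Only numpy, scipy, OpenCV 4.12 (cv2) and the standard library are available. Lean on these libraries where they do the work, as an engineer would, in place of code of your own. Each camera call takes 0.05 s, during which the arm holds its last target.

## Task

Loosen the filter holder's knurled locking ring so that its membrane can be changed later: put a fingertip against the rim and roll the ring round counterclockwise (seen from above), without gripping it or forcing it. Count the turns: stop when the black mark on the ring lines up with the arrow on the fixed cap for the second time, and leave it there. Do not disturb the cup, dish, vial and small carton that stand round it.

Things in the scene. Friction and masses are not known exactly. Their poses are not given: they have to be found in the camera images.
- filter_holder: Round steel filter holder fixed to the worktop, axis vertical (z); origin under its centre; place and yaw vary. Foot of radius 62 mm, 8 mm high; body of radius 46 mm up to z = 41 mm; outlet pipe 12 mm thick at z = 24 mm, out to 74 mm along its +x. The ring sits at z = 42 to 70 mm; inside it a fixed flat cap of radius 30 mm, top at z = 78 mm, with a 13 mm stub up to z = 88 mm.
- lock_ring (a joint): Angle (rad) of the locking ring about the holder's vertical axis; grows counterclockwise from above (loosening). Starts between 0.5 and 2.5; its mark lines up with the arrow at 6.283 (first time) and 12.566 (second); stops at 0 and 19.5. Captive: it turns without rising. Needs about 0.1 N m (2 N at the rim), stays where it is left, does not spin on.
- ring_centre (a point): Point on the ring's axis half-way up its rim, 56 mm above the worktop. The aluminium rim is 114 mm across over 36 upright round ribs (the knurling), which stand 3 mm proud of a core of radius 54 mm and run from z = 44 to 68 mm above the worktop; the ring is solid from z = 42 to 70 mm.
- pointer_tip (a point): Tip of the black arrow on the top of the fixed cap, 29 mm from the axis; the arrow points outward along the holder's -x.
- ring_mark (a point): Outer end of the black mark on the ring: a flat radial bar 20 x 7 mm on the ring's top face, its outer end 52 mm from the axis; it goes round with the ring.
- cup_small: Bystander: small specimen cup with a ribbed lid, 41 mm wide, 39 mm high, loose; origin under its centre.
- petri: Bystander: closed petri dish, 57 mm wide, 15 mm high, loose; origin under its centre.
- vial_small: Bystander: small bottle with a screw cap, 32 mm wide, 75 mm high, loose; origin under its centre.
- tissue_pouch: Bystander: small carton 32 x 48 x 48 mm, loose; origin under its centre.

How it is judged:
By the outcome, as a careful person would: the job done as asked, in the order asked, and still so for the second after the job is handed in, with the robot touching nothing.
It also fails if it takes over 64 s, if anything falls off the work surface, if the arm or the gripper's body presses on something with over 40 N, if the wrist force passes 120 N, or if a joint passes its speed limit or range.

## Working session

There is one attempt and no reset: what is moved stays moved. The work goes in short steps, Python scripts to look and compute and a tool call to move; the robot and the scene stay as the last step left them, time stands still between calls to the robot, and variables do not carry over. Pictures are saved under pics/ and viewed, and the job is handed in when it is done.

Besides the shell and the picture viewer there is one more tool, called after "Request:" as name([rows], argument=value, ...), one row to a line, values as JSON. drive_tool: Moves the arm, as the interface text tells. Its arguments: {"type":"object","properties":{"plan":{"type":"array","items":{"type":"object","properties":{"offset":{"type":"array","items":{"type":"number"}},"delta_rot":{"type":"array","items":{"type":"number"}},"jaw":{"type":"number"}}}},"squeeze":{"type":"number"}},"required":["plan"]}

```bash
mkdir -p pics; ls
python3 - <<'E'
from rig import *
import cv2
for n in("top","side"):
    cv2.imwrite(f"pics/{n}0.png",camera(n)[:,:,::-1]); c=calibration(n);print(n,c["K"],c["pose"])
print(get_obs())
E
```

```text
pics
top [[579.92367198   0.         314.5392159 ]
 [  0.         579.92367198 251.11385186]
 [  0.           0.           1.        ]] [[ 4.55762197e-03 -9.87537501e-01  1.57317870e-01  4.31851805e-01]
 [-9.99987933e-01 -4.78932018e-03 -1.09374924e-03  1.42314483e-01]
 [ 1.83356404e-03 -1.57310987e-01 -9.87547412e-01  1.24527172e+00]
 [ 0.00000000e+00  0.00000000e+00  0.00000000e+00  1.00000000e+00]]
side [[491.21879365   0.         320.9140308 ]
 [  0.         491.21879365 246.62366034]
 [  0.           0.           1.        ]] [[ 0.98174342 -0.11425309  0.15207266  0.44141343]
 [-0.18856054 -0.479525    0.85703016 -0.71294045]
 [-0.0249957  -0.87005862 -0.49231414  0.55089395]
 [ 0.          0.          0.          1.        ]]
{'time': 0.1, 'q': array([-1.39349282e+00,  5.28395540e-01,  1.43376927e+00,  3.38141875e-06,
        1.18141003e+00, -1.78502969e-01]), 'joint_velocities': array([ 9.35659358e-06,  6.12238765e-04, -1.54250535e-03, -1.01651870e-03,
       -8.83784321e-04,  1.83490860e-03]), 'joint_torque': array([-1.65735300e-04, -4.40986705e+01, -1.77150160e+01,  6.35547610e-02,
        5.34051040e-02, -4.98426891e-05]), 'position': array([ 0.21761449, -0.58512425,  0.19165739]), 'tool_rot': array([ 8.21079749e-01, -5.70812634e-01, -6.99280947e-04, -7.02332675e-04]), 'ft_force': array([-0.99234624,  0.24926945, -1.10475073]), 'moment': array([ 0.0043316 , -0.00571921,  0.03609683]), 'grip_width': 0.08699276341960685}
```

View pics/top0.png

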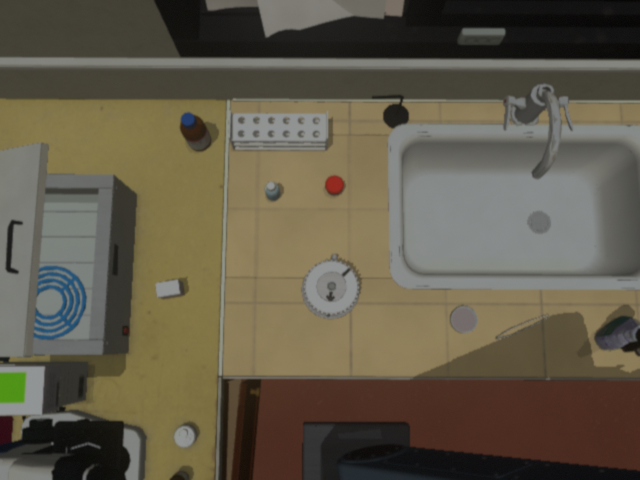

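View pics/side0.png

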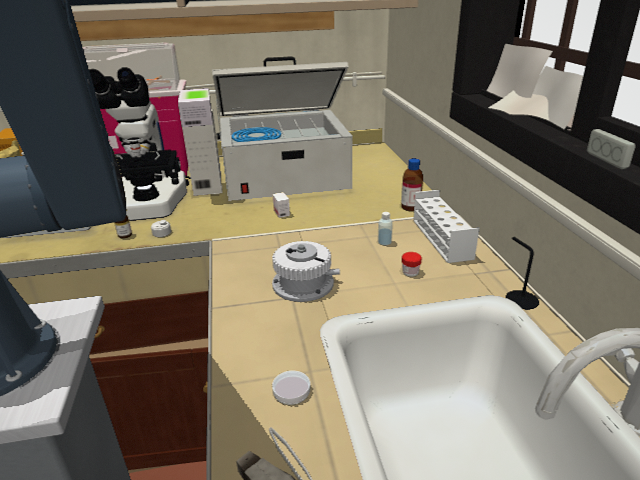

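```bash
cat > h.py <<'E'
from rig import *
import numpy as np, cv2
def ray(n,u,v,z):
    c=calibration(n);K=c["K"];P=c["pose"]
    d=P[:3,:3]@np.linalg.solve(K,[u,v,1]);o=P[:3,3]
    return o+d*(z-o[2])/d[2]
def proj(n,p):
    c=calibration(n);P=c["pose"];q=P[:3,:3].T@(np.array(p)-P[:3,3]);q=c["K"]@q;return q[:2]/q[2]
E
python3 - <<'E'
from h import *
im=cv2.imread("pics/top0.png");a=cv2.resize(im[245:330,290:375],None,fx=7,fy=7,interpolation=cv2.INTER_CUBIC);cv2.imwrite("pics/z0.png",a)
im=cv2.imread("pics/side0.png");a=cv2.resize(im[230:310,255:355],None,fx=7,fy=7,interpolation=cv2.INTER_CUBIC);cv2.imwrite("pics/z1.png",a)
E
```

```text
(no output)
```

View pics/z0.png

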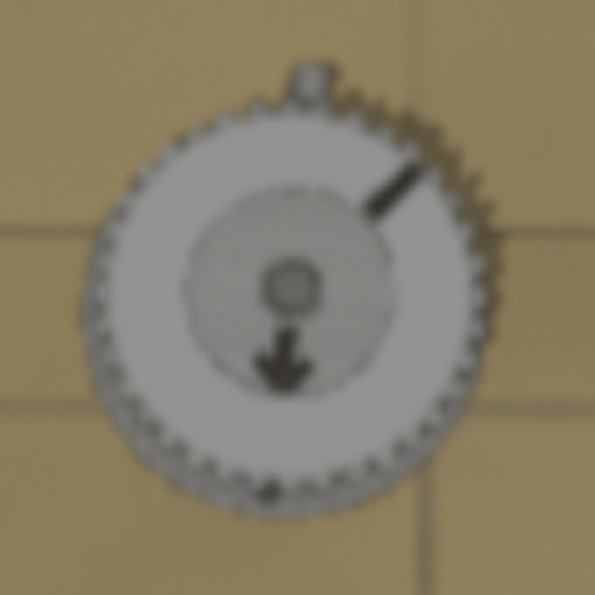

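View pics/z1.png

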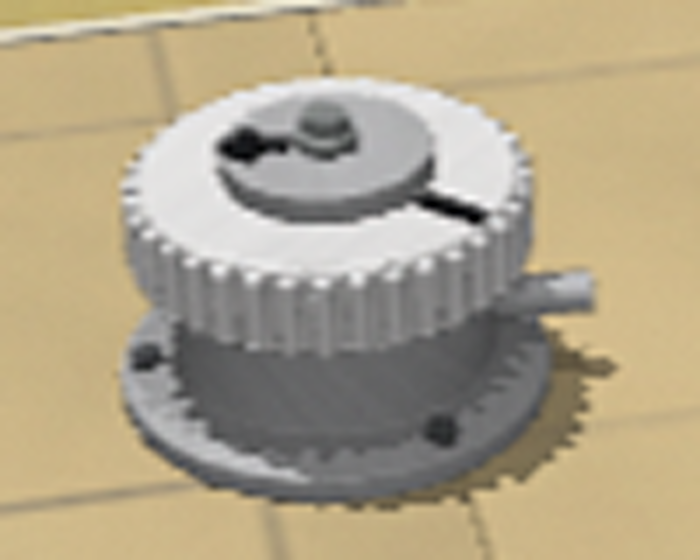

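```bash
cat >> h.py <<'E'
def unz(x,y,ox,oy,f=7): return (x+.5)/f-.5+ox,(y+.5)/f-.5+oy
E
python3 - <<'E'
from h import *
for (x,y,z,l) in [(290,291,.078,'cap'),(294,289,.07,'ring'),(292,287,.088,'stub'),(285,398,.078,'arrow tip'),(288,330,.078,'arrow tail'),(419,163,.07,'mark out'),(369,213,.07,'mark in'),(315,65,.03,'pipe end')]:
    print(l,ray("top",*unz(x,y,290,245),z).round(4))
for (x,y,z,l) in [(325,110,.088,'stub'),(327,150,.078,'cap'),(220,147,.078,'arrow tip'),(485,217,.07,'mark out'),(420,197,.07,'mark in'),(327,182,.07,'ring')]:
    print('side',l,ray("side",*unz(x,y,255,230),z).round(4))
print([ray("top",*p,z).round(3) for p,z in [((334,185),.039),((463,319),.015),((272,190),.075),((168,289),.048)]])
E
```

```text
cap [0.5464 0.1075 0.078 ]
ring [0.5477 0.1061 0.07  ]
stub [0.5465 0.1072 0.088 ]
arrow tip [0.5155 0.1089 0.078 ]
arrow tail [0.5351 0.108  0.078 ]
mark out [0.5848 0.0696 0.07  ]
mark in [0.57   0.0842 0.07  ]
pipe end [0.6198 0.0985 0.03  ]
side stub [0.548  0.1069 0.088 ]
side cap [0.5474 0.1022 0.078 ]
side arrow tip [0.5188 0.1107 0.078 ]
side mark out [0.5853 0.0703 0.07  ]
side mark in [0.57   0.0847 0.07  ]
side ring [0.5464 0.0986 0.07  ]
[array([0.768, 0.1  , 0.039]), array([ 0.484, -0.173,  0.015]), array([0.746, 0.23 , 0.075]), array([0.542, 0.444, 0.048])]
```

```bash
cat >> h.py <<'E'
import json
C=np.array([.547,.107])
def save(s): json.dump(list(map(float,s)),open('cmd.json','w'))
def load(): return json.load(open('cmd.json'))
def rows(tg,jaw=0,dec=2):
    "tg: up to 8 world (x,y,z,psi deg); prints rows, stores commanded end (from the rounded numbers)"
    x0,y0,z0,p0=load(); p=np.radians(p0); out=[]
    ex=np.array([np.cos(p),np.sin(p)]); ey=np.array([np.sin(p),-np.cos(p)])
    tg=list(tg)+[tg[-1]]*(8-len(tg))
    for t in tg:
        d=np.array(t[:2])-[x0,y0]
        o=[round(100*float(d@ex),dec)+0.,round(100*float(d@ey),dec)+0.,round(-100*(t[2]-z0),dec)+0.]
        out.append({"offset":o,"delta_rot":[0,0,round(-(t[3]-p0),1)+0.],"jaw":jaw})
    o=np.array(out[-1]["offset"])/100; w=out[-1]["delta_rot"][2]
    e=np.array([x0,y0])+o[0]*ex+o[1]*ey
    save([*e,z0-o[2],p0-w])
    print(json.dumps(out)); print("end",np.round(load(),4))
def lin(t,n=8):
    a=np.array(load());t=np.array(t,float)
    return [a+(t-a)*k/n for k in range(1,n+1)]
def arc(r,ph,beta=212,z=.048,C=C):
    f=np.radians(ph); return [C[0]+r*np.cos(f),C[1]+r*np.sin(f),z,ph+beta-180]
E
python3 - <<'E'
from h import *
save([.2176,-.586,.193,-69.6])
rows(lin([.42,-.33,.193,-105]))
print(arc(.095,-172))
E
```

```text
[{"offset": [-2.12, -3.49, 0.0], "delta_rot": [0, 0, 4.4], "jaw": 0}, {"offset": [-4.23, -6.97, 0.0], "delta_rot": [0, 0, 8.8], "jaw": 0}, {"offset": [-6.35, -10.46, 0.0], "delta_rot": [0, 0, 13.3], "jaw": 0}, {"offset": [-8.47, -13.95, 0.0], "delta_rot": [0, 0, 17.7], "jaw": 0}, {"offset": [-10.59, -17.43, 0.0], "delta_rot": [0, 0, 22.1], "jaw": 0}, {"offset": [-12.7, -20.92, 0.0], "delta_rot": [0, 0, 26.6], "jaw": 0}, {"offset": [-14.82, -24.41, 0.0], "delta_rot": [0, 0, 31.0], "jaw": 0}, {"offset": [-16.94, -27.89, 0.0], "delta_rot": [0, 0, 35.4], "jaw": 0}]
end [   0.42    -0.33     0.193 -105.   ]
[np.float64(0.45292453346955086), np.float64(0.09377855540879379), 0.048, -140]
```

Request:
drive_tool([
  {"offset":[-2.1,-3.5,0.0],"delta_rot":[0,0,4.4],"jaw":0},
  {"offset":[-4.2,-7.0,0.0],"delta_rot":[0,0,8.8],"jaw":0},
  {"offset":[-6.4,-10.5,0.0],"delta_rot":[0,0,13.3],"jaw":0},
  {"offset":[-8.5,-14.0,0.0],"delta_rot":[0,0,17.7],"jaw":0},
  {"offset":[-10.6,-17.4,0.0],"delta_rot":[0,0,22.1],"jaw":0},
  {"offset":[-12.7,-20.9,0.0],"delta_rot":[0,0,26.6],"jaw":0},
  {"offset":[-14.8,-24.4,0.0],"delta_rot":[0,0,31.0],"jaw":0},
  {"offset":[-16.94,-27.89,0.0],"delta_rot":[0,0,35.4],"jaw":0},
])

```text
time: 0.77
position: [0.4209, -0.328, 0.1923]
tool_rot: [-0.607, 0.795, 0.0, 0.0]
ft_force: [0.5, -0.9, 0.5]
grip_width: 0.0416
```

Run:
```python
from h import *
print(get_obs())
rows(lin([.42,0,.193,-140]))
```

```text
{'time': 0.7667, 'q': array([-8.71612812e-01,  4.05439873e-01,  1.66140989e+00,  6.16167990e-05,
        1.07536129e+00,  9.65367799e-01]), 'joint_velocities': array([ 0.9129048 , -0.0174158 ,  0.02735334,  0.00197342, -0.02573508,
        1.81559281]), 'joint_torque': array([-3.79358903e+00, -3.77207243e+01, -1.52471924e+01,  1.13901490e-02,
        1.46313733e-01, -1.22107755e+00]), 'position': array([ 0.42085706, -0.32799038,  0.19228814]), 'tool_rot': array([-6.07008906e-01,  7.94694968e-01,  3.10133421e-04,  1.25803950e-05]), 'ft_force': array([ 0.53026045, -0.93835279,  0.51435607]), 'moment': array([ 0.00566054,  0.01575243, -0.01828214]), 'grip_width': 0.04158356728061012}
[{"offset": [-3.98, 1.07, 0.0], "delta_rot": [0, 0, 4.4], "jaw": 0}, {"offset": [-7.97, 2.13, 0.0], "delta_rot": [0, 0, 8.8], "jaw": 0}, {"offset": [-11.95, 3.2, 0.0], "delta_rot": [0, 0, 13.1], "jaw": 0}, {"offset": [-15.94, 4.27, 0.0], "delta_rot": [0, 0, 17.5], "jaw": 0}, {"offset": [-19.92, 5.34, 0.0], "delta_rot": [0, 0, 21.9], "jaw": 0}, {"offset": [-23.91, 6.4, 0.0], "delta_rot": [0, 0, 26.2], "jaw": 0}, {"offset": [-27.89, 7.47, 0.0], "delta_rot": [0, 0, 30.6], "jaw": 0}, {"offset": [-31.88, 8.54, 0.0], "delta_rot": [0, 0, 35.0], "jaw": 0}]
end [   0.42     0.       0.193 -140.   ]
```

Request:
drive_tool([
  {"offset":[-3.98,1.07,0.0],"delta_rot":[0,0,4.4],"jaw":0},
  {"offset":[-7.97,2.13,0.0],"delta_rot":[0,0,8.8],"jaw":0},
  {"offset":[-11.95,3.2,0.0],"delta_rot":[0,0,13.1],"jaw":0},
  {"offset":[-15.94,4.27,0.0],"delta_rot":[0,0,17.5],"jaw":0},
  {"offset":[-19.92,5.34,0.0],"delta_rot":[0,0,21.9],"jaw":0},
  {"offset":[-23.91,6.4,0.0],"delta_rot":[0,0,26.2],"jaw":0},
  {"offset":[-27.89,7.47,0.0],"delta_rot":[0,0,30.6],"jaw":0},
  {"offset":[-31.88,8.54,0.0],"delta_rot":[0,0,35.0],"jaw":0},
])

```text
time: 1.43
position: [0.4196, 0.0021, 0.1925]
tool_rot: [-0.34, 0.94, 0.0, -0.0]
ft_force: [1.0, -0.3, -0.7]
grip_width: 0.0006
```

Run:
```python
from h import *
rows(lin(arc(.105,-172,z=.09),4)+[np.array(arc(.105,-172,z=z)) for z in (.075,.06,.05,.05)])
```

```text
[{"offset": [-1.93, 1.4, 2.57], "delta_rot": [0, 0, 0.0], "jaw": 0}, {"offset": [-3.85, 2.8, 5.15], "delta_rot": [0, 0, 0.0], "jaw": 0}, {"offset": [-5.78, 4.2, 7.73], "delta_rot": [0, 0, 0.0], "jaw": 0}, {"offset": [-7.7, 5.59, 10.3], "delta_rot": [0, 0, 0.0], "jaw": 0}, {"offset": [-7.7, 5.59, 11.8], "delta_rot": [0, 0, 0.0], "jaw": 0}, {"offset": [-7.7, 5.59, 13.3], "delta_rot": [0, 0, 0.0], "jaw": 0}, {"offset": [-7.7, 5.59, 14.3], "delta_rot": [0, 0, 0.0], "jaw": 0}, {"offset": [-7.7, 5.59, 14.3], "delta_rot": [0, 0, 0.0], "jaw": 0}]
end [ 4.43e-01  9.23e-02  5.00e-02 -1.40e+02]
```

Request:
drive_tool([
  {"offset":[-1.93,1.4,2.57],"delta_rot":[0,0,0.0],"jaw":0},
  {"offset":[-3.85,2.8,5.15],"delta_rot":[0,0,0.0],"jaw":0},
  {"offset":[-5.78,4.2,7.73],"delta_rot":[0,0,0.0],"jaw":0},
  {"offset":[-7.7,5.59,10.3],"delta_rot":[0,0,0.0],"jaw":0},
  {"offset":[-7.7,5.59,11.8],"delta_rot":[0,0,0.0],"jaw":0},
  {"offset":[-7.7,5.59,13.3],"delta_rot":[0,0,0.0],"jaw":0},
  {"offset":[-7.7,5.59,14.3],"delta_rot":[0,0,0.0],"jaw":0},
  {"offset":[-7.7,5.59,14.3],"delta_rot":[0,0,0.0],"jaw":0},
])

```text
time: 2.1
position: [0.4416, 0.0928, 0.0476]
tool_rot: [-0.342, 0.94, 0.001, -0.002]
ft_force: [-0.3, 0.3, -0.4]
grip_width: 0.0008
```

Run:
```python
from h import *
im=camera("side")[:,:,::-1];cv2.imwrite("pics/s1.png",cv2.resize(im[140:320,170:390],None,fx=3.5,fy=3.3,interpolation=cv2.INTER_CUBIC))
im=camera("top")[:,:,::-1];cv2.imwrite("pics/t1.png",cv2.resize(im[220:420,220:440],None,fx=3,fy=3,interpolation=cv2.INTER_CUBIC))
```

```text
(no output)
```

View pics/s1.png

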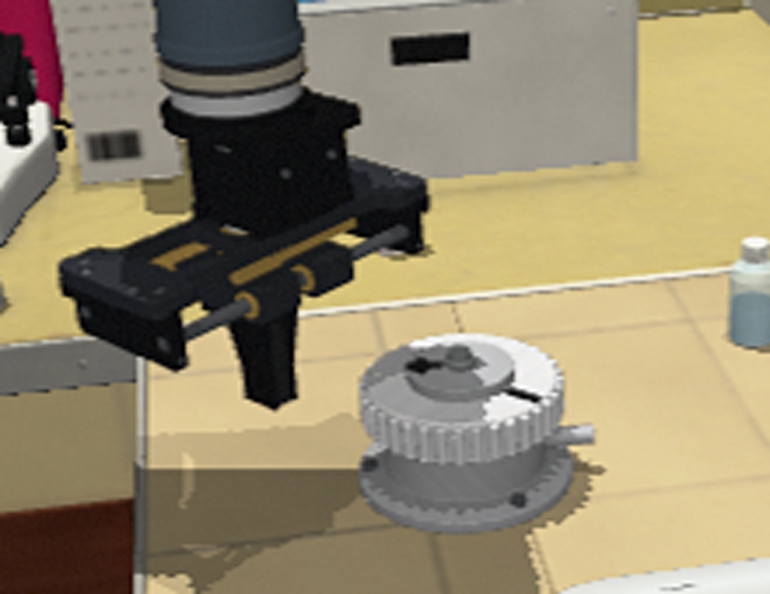

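View pics/t1.png

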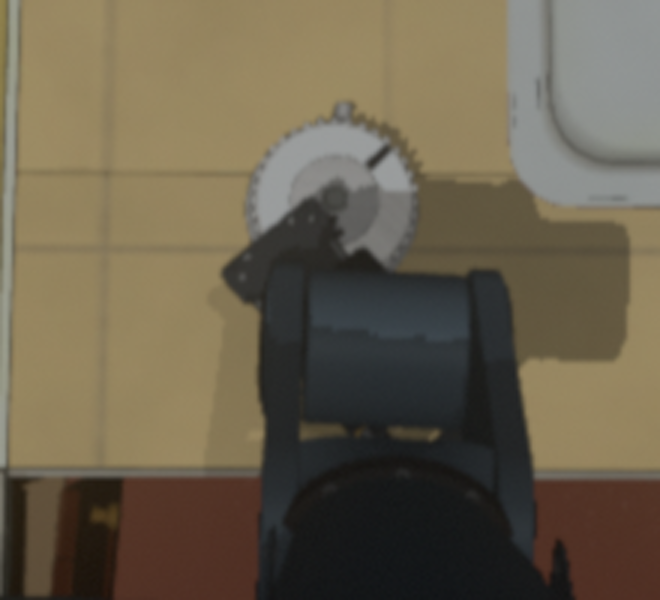

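Run:
```python
from h import *
o=get_obs();print(o['position'],o['tool_rot'],o['ft_force'],o['time'])
rows([np.array(arc(r,-172,z=.051)) for r in (.097,.089,.082,.077,.075,.0745,.074,.074)])
```

```text
[0.44302096 0.09249307 0.04927763] [-3.41911395e-01  9.39731984e-01  2.45615985e-04 -5.78809026e-04] [ 0.22139655 -0.10335989 -0.21741381] 2.2
[{"offset": [-0.68, -0.42, -0.1], "delta_rot": [0, 0, 0.0], "jaw": 0}, {"offset": [-1.36, -0.84, -0.1], "delta_rot": [0, 0, 0.0], "jaw": 0}, {"offset": [-1.95, -1.22, -0.1], "delta_rot": [0, 0, 0.0], "jaw": 0}, {"offset": [-2.38, -1.48, -0.1], "delta_rot": [0, 0, 0.0], "jaw": 0}, {"offset": [-2.55, -1.59, -0.1], "delta_rot": [0, 0, 0.0], "jaw": 0}, {"offset": [-2.59, -1.61, -0.1], "delta_rot": [0, 0, 0.0], "jaw": 0}, {"offset": [-2.63, -1.64, -0.1], "delta_rot": [0, 0, 0.0], "jaw": 0}, {"offset": [-2.63, -1.64, -0.1], "delta_rot": [0, 0, 0.0], "jaw": 0}]
end [ 4.737e-01  9.670e-02  5.100e-02 -1.400e+02]
```

Request:
drive_tool([
  {"offset":[-0.68,-0.42,-0.1],"delta_rot":[0,0,0.0],"jaw":0},
  {"offset":[-1.36,-0.84,-0.1],"delta_rot":[0,0,0.0],"jaw":0},
  {"offset":[-1.95,-1.22,-0.1],"delta_rot":[0,0,0.0],"jaw":0},
  {"offset":[-2.38,-1.48,-0.1],"delta_rot":[0,0,0.0],"jaw":0},
  {"offset":[-2.55,-1.59,-0.1],"delta_rot":[0,0,0.0],"jaw":0},
  {"offset":[-2.59,-1.61,-0.1],"delta_rot":[0,0,0.0],"jaw":0},
  {"offset":[-2.63,-1.64,-0.1],"delta_rot":[0,0,0.0],"jaw":0},
  {"offset":[-2.63,-1.64,-0.1],"delta_rot":[0,0,0.0],"jaw":0},
])

```text
time: 2.87
position: [0.4736, 0.0968, 0.0505]
tool_rot: [-0.342, 0.94, 0.0, -0.0]
ft_force: [0.3, 0.1, -0.2]
grip_width: 0.0006
```

Run:
```python
from h import *
o=get_obs();print(o['position'],o['ft_force'],o['moment'])
rows([np.array(arc(r,-172,z=.051)) for r in (.0735,.073,.0725,.072,.0715,.071,.0705,.0705)])
im=camera("side")[:,:,::-1];cv2.imwrite("pics/s2.png",cv2.resize(im[200:320,220:370],None,fx=5,fy=5,interpolation=cv2.INTER_CUBIC))
```

```text
[0.47362086 0.0968359  0.05050893] [ 0.33935572  0.09522182 -0.18612889] [0.09394736 0.04757544 0.0129259 ]
[{"offset": [-0.04, -0.03, 0.0], "delta_rot": [0, 0, 0.0], "jaw": 0}, {"offset": [-0.09, -0.05, 0.0], "delta_rot": [0, 0, 0.0], "jaw": 0}, {"offset": [-0.13, -0.08, 0.0], "delta_rot": [0, 0, 0.0], "jaw": 0}, {"offset": [-0.17, -0.11, 0.0], "delta_rot": [0, 0, 0.0], "jaw": 0}, {"offset": [-0.21, -0.13, 0.0], "delta_rot": [0, 0, 0.0], "jaw": 0}, {"offset": [-0.25, -0.16, 0.0], "delta_rot": [0, 0, 0.0], "jaw": 0}, {"offset": [-0.3, -0.18, 0.0], "delta_rot": [0, 0, 0.0], "jaw": 0}, {"offset": [-0.3, -0.18, 0.0], "delta_rot": [0, 0, 0.0], "jaw": 0}]
end [ 4.772e-01  9.720e-02  5.100e-02 -1.400e+02]
```

View pics/s2.png

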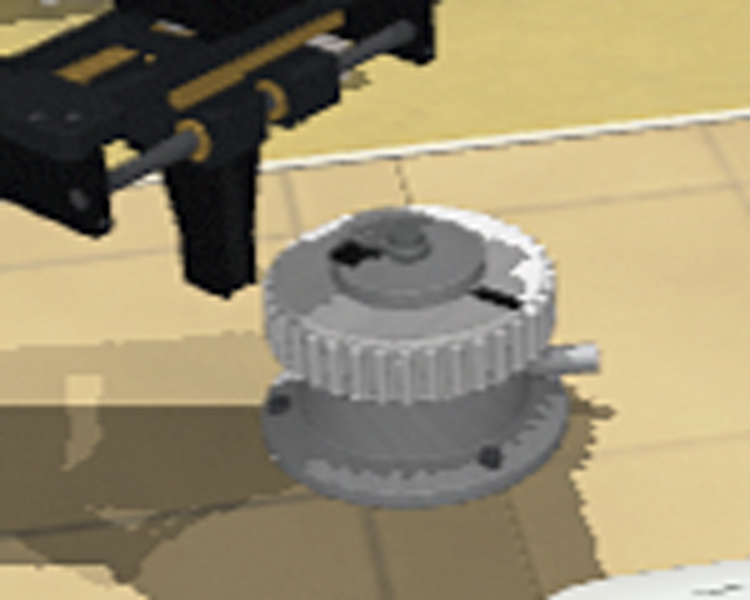

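Request:
drive_tool([
  {"offset":[-0.04,-0.03,0.0],"delta_rot":[0,0,0.0],"jaw":0},
  {"offset":[-0.09,-0.05,0.0],"delta_rot":[0,0,0.0],"jaw":0},
  {"offset":[-0.13,-0.08,0.0],"delta_rot":[0,0,0.0],"jaw":0},
  {"offset":[-0.17,-0.11,0.0],"delta_rot":[0,0,0.0],"jaw":0},
  {"offset":[-0.21,-0.13,0.0],"delta_rot":[0,0,0.0],"jaw":0},
  {"offset":[-0.25,-0.16,0.0],"delta_rot":[0,0,0.0],"jaw":0},
  {"offset":[-0.3,-0.18,0.0],"delta_rot":[0,0,0.0],"jaw":0},
  {"offset":[-0.3,-0.18,0.0],"delta_rot":[0,0,0.0],"jaw":0},
])

```text
time: 3.58
position: [0.4777, 0.0974, 0.0506]
tool_rot: [-0.342, 0.94, -0.0, 0.0]
ft_force: [0.3, -0.1, 0.0]
grip_width: 0.0002
```

Run:
```python
from h import *
o=get_obs();print(o['position'],o['ft_force'],o['moment'])
rows([np.array(arc(r,-172,z=.051)) for r in (.070,.0695,.069,.0685,.068,.0675,.067,.067)])
```

```text
[0.47765617 0.09736508 0.05056161] [ 0.25244891 -0.09802952  0.02543138] [ 0.09885038 -0.00552141 -0.01831676]
[{"offset": [-0.04, -0.03, 0.0], "delta_rot": [0, 0, 0.0], "jaw": 0}, {"offset": [-0.08, -0.06, 0.0], "delta_rot": [0, 0, 0.0], "jaw": 0}, {"offset": [-0.12, -0.08, 0.0], "delta_rot": [0, 0, 0.0], "jaw": 0}, {"offset": [-0.17, -0.11, 0.0], "delta_rot": [0, 0, 0.0], "jaw": 0}, {"offset": [-0.21, -0.14, 0.0], "delta_rot": [0, 0, 0.0], "jaw": 0}, {"offset": [-0.25, -0.16, 0.0], "delta_rot": [0, 0, 0.0], "jaw": 0}, {"offset": [-0.29, -0.19, 0.0], "delta_rot": [0, 0, 0.0], "jaw": 0}, {"offset": [-0.29, -0.19, 0.0], "delta_rot": [0, 0, 0.0], "jaw": 0}]
end [ 4.806e-01  9.760e-02  5.100e-02 -1.400e+02]
```

Request:
drive_tool([
  {"offset":[-0.04,-0.03,0.0],"delta_rot":[0,0,0.0],"jaw":0},
  {"offset":[-0.08,-0.06,0.0],"delta_rot":[0,0,0.0],"jaw":0},
  {"offset":[-0.12,-0.08,0.0],"delta_rot":[0,0,0.0],"jaw":0},
  {"offset":[-0.17,-0.11,0.0],"delta_rot":[0,0,0.0],"jaw":0},
  {"offset":[-0.21,-0.14,0.0],"delta_rot":[0,0,0.0],"jaw":0},
  {"offset":[-0.25,-0.16,0.0],"delta_rot":[0,0,0.0],"jaw":0},
  {"offset":[-0.29,-0.19,0.0],"delta_rot":[0,0,0.0],"jaw":0},
  {"offset":[-0.29,-0.19,0.0],"delta_rot":[0,0,0.0],"jaw":0},
])

```text
time: 4.25
position: [0.4811, 0.0978, 0.0506]
tool_rot: [-0.342, 0.94, -0.0, 0.0]
ft_force: [-0.4, 0.3, -0.7]
grip_width: 0.0003
```

Run:
```python
from h import *
o=get_obs();print(o['position'],o['ft_force'],o['moment'])
im=camera("side")[:,:,::-1];cv2.imwrite("pics/s3.png",cv2.resize(im[200:320,220:370],None,fx=5,fy=5,interpolation=cv2.INTER_CUBIC))
```

```text
[0.48108433 0.0977555  0.05056608] [-0.40095523  0.32083718 -0.69801397] [ 0.09173116  0.06401759 -0.02666744]
```

View pics/s3.png

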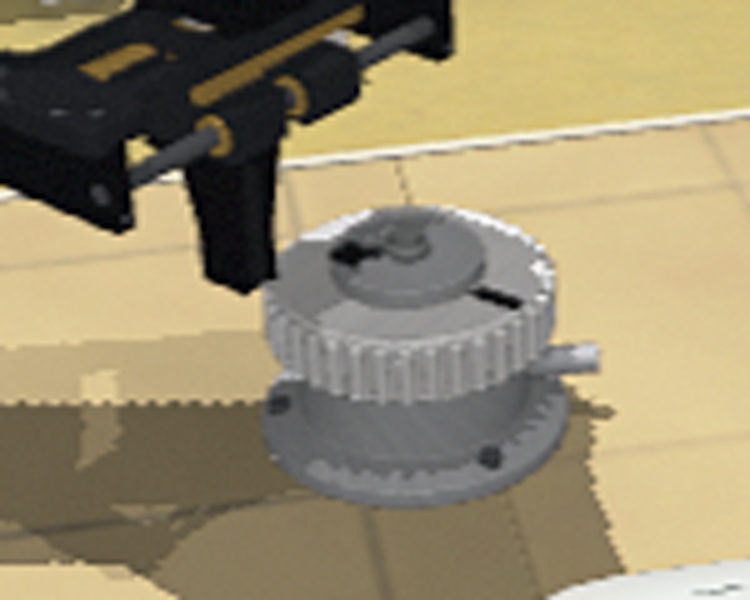

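Run:
```python
from h import *
rows([np.array(arc(r,-172,z=.051)) for r in (.0665,.066,.0655,.065,.0645,.064,.064,.064)])
```

```text
[{"offset": [-0.05, -0.03, 0.0], "delta_rot": [0, 0, 0.0], "jaw": 0}, {"offset": [-0.09, -0.05, 0.0], "delta_rot": [0, 0, 0.0], "jaw": 0}, {"offset": [-0.13, -0.08, 0.0], "delta_rot": [0, 0, 0.0], "jaw": 0}, {"offset": [-0.17, -0.11, 0.0], "delta_rot": [0, 0, 0.0], "jaw": 0}, {"offset": [-0.22, -0.13, 0.0], "delta_rot": [0, 0, 0.0], "jaw": 0}, {"offset": [-0.26, -0.16, 0.0], "delta_rot": [0, 0, 0.0], "jaw": 0}, {"offset": [-0.26, -0.16, 0.0], "delta_rot": [0, 0, 0.0], "jaw": 0}, {"offset": [-0.26, -0.16, 0.0], "delta_rot": [0, 0, 0.0], "jaw": 0}]
end [ 4.836e-01  9.810e-02  5.100e-02 -1.400e+02]
```

Request:
drive_tool([
  {"offset":[-0.05,-0.03,0.0],"delta_rot":[0,0,0.0],"jaw":0},
  {"offset":[-0.09,-0.05,0.0],"delta_rot":[0,0,0.0],"jaw":0},
  {"offset":[-0.13,-0.08,0.0],"delta_rot":[0,0,0.0],"jaw":0},
  {"offset":[-0.17,-0.11,0.0],"delta_rot":[0,0,0.0],"jaw":0},
  {"offset":[-0.22,-0.13,0.0],"delta_rot":[0,0,0.0],"jaw":0},
  {"offset":[-0.26,-0.16,0.0],"delta_rot":[0,0,0.0],"jaw":0},
  {"offset":[-0.26,-0.16,0.0],"delta_rot":[0,0,0.0],"jaw":0},
  {"offset":[-0.26,-0.16,0.0],"delta_rot":[0,0,0.0],"jaw":0},
])

```text
time: 4.97
position: [0.484, 0.0982, 0.0505]
tool_rot: [-0.342, 0.94, -0.0, 0.0]
ft_force: [0.3, 0.5, 0.2]
grip_width: 0.0006
```

Run:
```python
from h import *
o=get_obs();print(o['position'],o['ft_force'],o['moment'])
rows([np.array(arc(.064,-172+2.5*k,z=.051)) for k in range(1,9)])
```

```text
[0.48398118 0.09819437 0.05054737] [0.30970717 0.54005975 0.22115602] [ 0.09936974  0.03325094 -0.00535084]
[{"offset": [0.14, -0.24, 0.0], "delta_rot": [0, 0, -2.5], "jaw": 0}, {"offset": [0.28, -0.48, 0.0], "delta_rot": [0, 0, -5.0], "jaw": 0}, {"offset": [0.4, -0.74, 0.0], "delta_rot": [0, 0, -7.5], "jaw": 0}, {"offset": [0.51, -0.99, 0.0], "delta_rot": [0, 0, -10.0], "jaw": 0}, {"offset": [0.61, -1.25, 0.0], "delta_rot": [0, 0, -12.5], "jaw": 0}, {"offset": [0.69, -1.52, 0.0], "delta_rot": [0, 0, -15.0], "jaw": 0}, {"offset": [0.77, -1.79, 0.0], "delta_rot": [0, 0, -17.5], "jaw": 0}, {"offset": [0.83, -2.06, 0.0], "delta_rot": [0, 0, -20.0], "jaw": 0}]
end [ 4.905e-01  7.700e-02  5.100e-02 -1.200e+02]
```

Request:
drive_tool([
  {"offset":[0.14,-0.24,0.0],"delta_rot":[0,0,-2.5],"jaw":0},
  {"offset":[0.28,-0.48,0.0],"delta_rot":[0,0,-5.0],"jaw":0},
  {"offset":[0.4,-0.74,0.0],"delta_rot":[0,0,-7.5],"jaw":0},
  {"offset":[0.51,-0.99,0.0],"delta_rot":[0,0,-10.0],"jaw":0},
  {"offset":[0.61,-1.25,0.0],"delta_rot":[0,0,-12.5],"jaw":0},
  {"offset":[0.69,-1.52,0.0],"delta_rot":[0,0,-15.0],"jaw":0},
  {"offset":[0.77,-1.79,0.0],"delta_rot":[0,0,-17.5],"jaw":0},
  {"offset":[0.83,-2.06,0.0],"delta_rot":[0,0,-20.0],"jaw":0},
])

```text
time: 5.63
position: [0.4907, 0.0769, 0.0505]
tool_rot: [-0.501, 0.866, 0.0, -0.0]
ft_force: [-0.0, 1.1, -0.3]
grip_width: 0.0003
```

Run:
```python
from h import *
o=get_obs();print(o['position'],o['ft_force'],o['moment'])
im=camera("side")[:,:,::-1];cv2.imwrite("pics/s4.png",cv2.resize(im[200:320,220:370],None,fx=5,fy=5,interpolation=cv2.INTER_CUBIC))
```

```text
[0.49071851 0.07694744 0.05051942] [-0.00273928  1.05171285 -0.27610215] [ 0.05154202  0.07000314 -0.0514268 ]
```

View pics/s4.png

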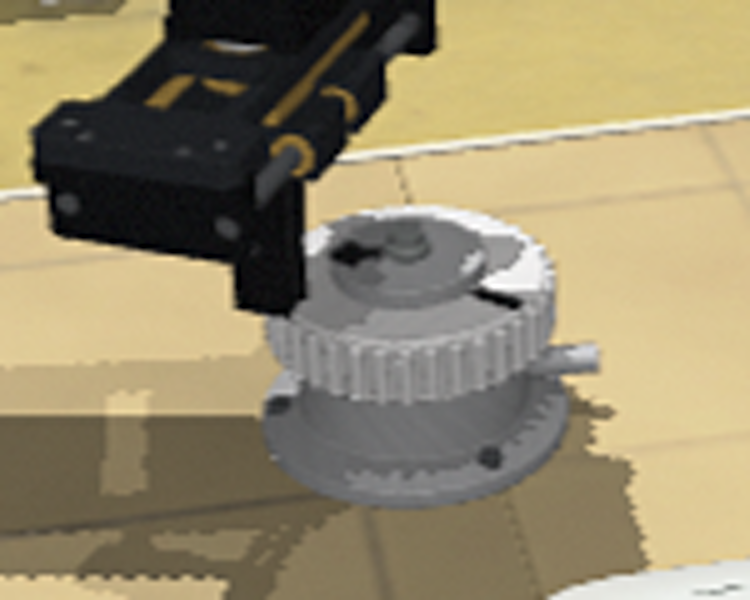

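Run:
```python
from h import *
o=get_obs();p=o['position']
f=lambda q:((proj("side",q)-[220,200])*5).round(0)
print(f(p),f([*C,.088]),f([*C,.07]))
x=np.array([np.cos(np.radians(-120)),np.sin(np.radians(-120)),0]);y=np.array([x[1],-x[0],0])
for a,b in [(1,1),(1,-1),(-1,1),(-1,-1)]: print(a,b,f(p+.011*a*x+.0095*b*y),f(p+.015*a*x+.0095*b*y), f(p+.006*a*x+.0095*b*y))
for t in (150,180,210,230,250): 
  print(t,f([C[0]+.057*np.cos(np.radians(t)),C[1]+.057*np.sin(np.radians(t)),.07]),f([C[0]+.057*np.cos(np.radians(t)),C[1]+.057*np.sin(np.radians(t)),.042]))
```

```text
[274. 368.] [402. 227.] [405. 267.]
1 1 [239. 379.] [234. 384.] [244. 372.]
1 -1 [285. 387.] [281. 393.] [291. 380.]
-1 1 [263. 349.] [267. 344.] [257. 356.]
-1 -1 [308. 357.] [312. 351.] [303. 364.]
150 [270. 246.] [275. 307.]
180 [258. 284.] [264. 346.]
210 [286. 319.] [292. 382.]
230 [325. 336.] [330. 399.]
250 [375. 344.] [378. 408.]
```

Run:
```python
from h import *
q=[.443,.0925,.0493]
print(proj("side",q),proj("top",q))
for z in (.05,.06,.07,.08): print(z,proj("side",[.443,.0925,z]), ray("side",248.6,263.6,z))
P=calibration("side")["pose"];print(P)
im=cv2.imread("pics/s1.png");cv2.imwrite("pics/s1b.png",cv2.convertScaleAbs(cv2.resize(im[250:450,150:400],None,fx=3,fy=3),alpha=3,beta=20))
```

```text
[248.72010483 272.82600225] [337.9108516  338.07090214]
0.05 [248.68438461 272.51639308] [0.44488813 0.12546643 0.05      ]
0.06 [248.17121224 268.0684112 ] [0.44481876 0.10872822 0.06      ]
0.07 [247.65259076 263.57319857] [0.44474939 0.09199001 0.07      ]
0.08 [247.12843293 259.02999888] [0.44468002 0.07525179 0.08      ]
[[ 0.98174342 -0.11425309  0.15207266  0.44141343]
 [-0.18856054 -0.479525    0.85703016 -0.71294045]
 [-0.0249957  -0.87005862 -0.49231414  0.55089395]
 [ 0.          0.          0.          1.        ]]
```

View pics/s1b.png

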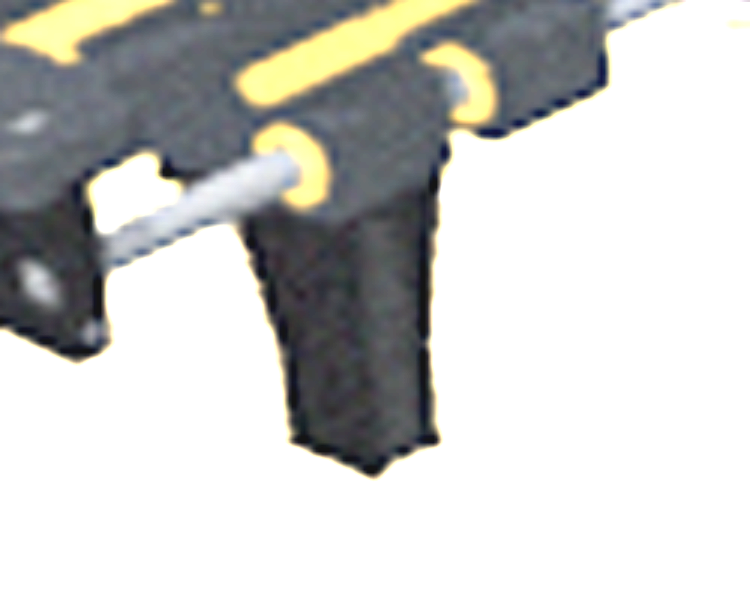

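Run:
```python
from h import *
from scipy.optimize import least_squares
p=np.radians(-140);x=np.array([np.cos(p),np.sin(p),0]);y=np.array([x[1],-x[0],0])
obs=np.array([[240.5,260.2],[248.6,263.7],[254.5,260.0]])
def res(v,full=False):
    a,b,z=v[:3]; c=np.array([.443,.0925,z])
    return np.ravel([proj("side",c+s*a*x+t*b*y) for s,t in((1,1),(1,-1),(-1,-1))])-obs.ravel()
r=least_squares(res,[.011,.0095,.06]);print(r.x,res(r.x).round(2))
```

```text
[0.00761662 0.01102923 0.07754793] [-0.25 -0.19 -0.23 -0.02 -0.22  0.29]
```

Run:
```python
from h import *
for z in (.1,.119,.13,.14,.15,.16): print(z,proj("side",[.394,.003,z]),proj("side",[.38,.02,z]))
```

```text
0.1 [219.93961002 278.88909285] [211.53094651 274.58357921]
0.119 [218.50151392 269.34258962] [210.01976789 265.13147794]
0.13 [217.65381767 263.71533356] [209.12923182 259.56136395]
0.14 [216.87333231 258.53424303] [208.30946007 254.43386575]
0.15 [216.08328552 253.28968097] [207.47979869 249.24451001]
0.16 [215.28350052 247.98047384] [206.64006763 243.99217058]
```

Run:
```python
from h import *
rows([np.array(arc(r,-152,z=z)) for r,z in ((.074,.051),(.084,.051),(.092,.051),(.092,.045),(.092,.038),(.092,.031),(.092,.024),(.092,.023))])
```

```text
[{"offset": [0.85, 0.53, 0.0], "delta_rot": [0, 0, 0.0], "jaw": 0}, {"offset": [1.7, 1.06, 0.0], "delta_rot": [0, 0, 0.0], "jaw": 0}, {"offset": [2.38, 1.49, 0.0], "delta_rot": [0, 0, 0.0], "jaw": 0}, {"offset": [2.38, 1.49, 0.6], "delta_rot": [0, 0, 0.0], "jaw": 0}, {"offset": [2.38, 1.49, 1.3], "delta_rot": [0, 0, 0.0], "jaw": 0}, {"offset": [2.38, 1.49, 2.0], "delta_rot": [0, 0, 0.0], "jaw": 0}, {"offset": [2.38, 1.49, 2.7], "delta_rot": [0, 0, 0.0], "jaw": 0}, {"offset": [2.38, 1.49, 2.8], "delta_rot": [0, 0, 0.0], "jaw": 0}]
end [ 4.657e-01  6.380e-02  2.300e-02 -1.200e+02]
```

Request:
drive_tool([
  {"offset":[0.85,0.53,0.0],"delta_rot":[0,0,0.0],"jaw":0},
  {"offset":[1.7,1.06,0.0],"delta_rot":[0,0,0.0],"jaw":0},
  {"offset":[2.38,1.49,0.0],"delta_rot":[0,0,0.0],"jaw":0},
  {"offset":[2.38,1.49,0.6],"delta_rot":[0,0,0.0],"jaw":0},
  {"offset":[2.38,1.49,1.3],"delta_rot":[0,0,0.0],"jaw":0},
  {"offset":[2.38,1.49,2.0],"delta_rot":[0,0,0.0],"jaw":0},
  {"offset":[2.38,1.49,2.7],"delta_rot":[0,0,0.0],"jaw":0},
  {"offset":[2.38,1.49,2.8],"delta_rot":[0,0,0.0],"jaw":0},
])

```text
time: 6.35
position: [0.4655, 0.0641, 0.021]
tool_rot: [-0.5, 0.866, 0.001, -0.001]
ft_force: [-1.8, 0.7, 0.2]
grip_width: 0.0005
```

Run:
```python
from h import *
im=camera("side")[:,:,::-1];cv2.imwrite("pics/s5.png",cv2.resize(im[200:320,220:370],None,fx=5,fy=5,interpolation=cv2.INTER_CUBIC))
o=get_obs();print(o['position'],o['ft_force'],((proj("side",o['position'])-[220,200])*5))
```

```text
[0.46554573 0.0640786  0.02130362] [-0.17839248  0.48014987 -0.07414568] [215.25858762 458.62386351]
```

View pics/s5.png

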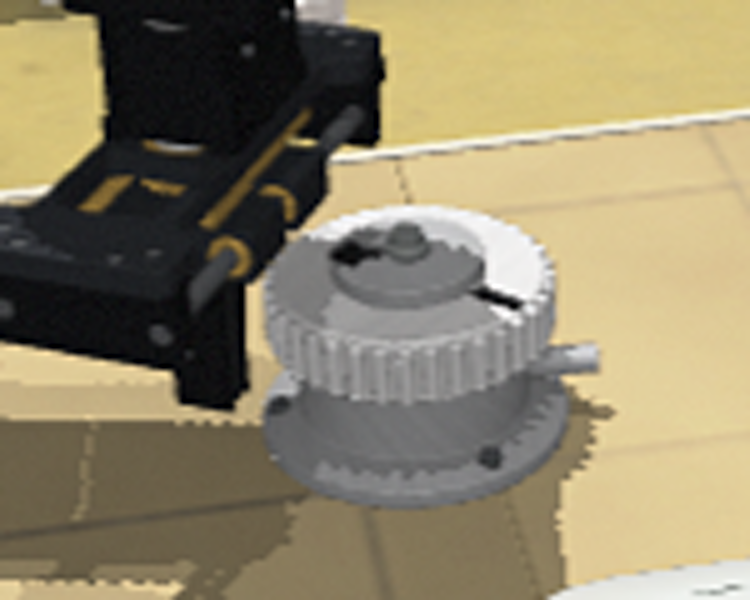

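Run:
```python
from h import *
rows([np.array(arc(r,-152,z=.023)) for r in (.085,.079,.075,.073,.071,.070,.069,.0685)])
```

```text
[{"offset": [-0.6, -0.38, 0.0], "delta_rot": [0, 0, 0.0], "jaw": 0}, {"offset": [-1.1, -0.69, 0.0], "delta_rot": [0, 0, 0.0], "jaw": 0}, {"offset": [-1.44, -0.91, 0.0], "delta_rot": [0, 0, 0.0], "jaw": 0}, {"offset": [-1.61, -1.01, 0.0], "delta_rot": [0, 0, 0.0], "jaw": 0}, {"offset": [-1.78, -1.12, 0.0], "delta_rot": [0, 0, 0.0], "jaw": 0}, {"offset": [-1.87, -1.17, 0.0], "delta_rot": [0, 0, 0.0], "jaw": 0}, {"offset": [-1.95, -1.22, 0.0], "delta_rot": [0, 0, 0.0], "jaw": 0}, {"offset": [-1.99, -1.25, 0.0], "delta_rot": [0, 0, 0.0], "jaw": 0}]
end [ 4.865e-01  7.480e-02  2.300e-02 -1.200e+02]
```

Request:
drive_tool([
  {"offset":[-0.6,-0.38,0.0],"delta_rot":[0,0,0.0],"jaw":0},
  {"offset":[-1.1,-0.69,0.0],"delta_rot":[0,0,0.0],"jaw":0},
  {"offset":[-1.44,-0.91,0.0],"delta_rot":[0,0,0.0],"jaw":0},
  {"offset":[-1.61,-1.01,0.0],"delta_rot":[0,0,0.0],"jaw":0},
  {"offset":[-1.78,-1.12,0.0],"delta_rot":[0,0,0.0],"jaw":0},
  {"offset":[-1.87,-1.17,0.0],"delta_rot":[0,0,0.0],"jaw":0},
  {"offset":[-1.95,-1.22,0.0],"delta_rot":[0,0,0.0],"jaw":0},
  {"offset":[-1.99,-1.25,0.0],"delta_rot":[0,0,0.0],"jaw":0},
])

```text
time: 7.07
position: [0.486, 0.0747, 0.0226]
tool_rot: [-0.5, 0.866, 0.0, -0.001]
ft_force: [-1.7, -3.4, 2.4]
grip_width: -0.0001
```

Run:
```python
from h import *
o=get_obs();print(o['position'],o['ft_force'],o['moment'])
rows([np.array(arc(.0685,-152+2.5*k,z=.023)) for k in range(1,9)])
```

```text
[0.48596972 0.07465116 0.02263274] [-1.69891999 -3.35613787  2.44126461] [-0.43102312  0.33176317 -0.02588331]
[{"offset": [0.15, -0.26, 0.0], "delta_rot": [0, 0, -2.5], "jaw": 0}, {"offset": [0.29, -0.52, 0.0], "delta_rot": [0, 0, -5.0], "jaw": 0}, {"offset": [0.42, -0.79, 0.0], "delta_rot": [0, 0, -7.5], "jaw": 0}, {"offset": [0.54, -1.06, 0.0], "delta_rot": [0, 0, -10.0], "jaw": 0}, {"offset": [0.64, -1.34, 0.0], "delta_rot": [0, 0, -12.5], "jaw": 0}, {"offset": [0.74, -1.63, 0.0], "delta_rot": [0, 0, -15.0], "jaw": 0}, {"offset": [0.82, -1.91, 0.0], "delta_rot": [0, 0, -17.5], "jaw": 0}, {"offset": [0.89, -2.21, 0.0], "delta_rot": [0, 0, -20.0], "jaw": 0}]
end [ 5.012e-01  5.600e-02  2.300e-02 -1.000e+02]
```

Contact (about 4 N). First arc.

Request:
drive_tool([
  {"offset":[0.15,-0.26,0.0],"delta_rot":[0,0,-2.5],"jaw":0},
  {"offset":[0.29,-0.52,0.0],"delta_rot":[0,0,-5.0],"jaw":0},
  {"offset":[0.42,-0.79,0.0],"delta_rot":[0,0,-7.5],"jaw":0},
  {"offset":[0.54,-1.06,0.0],"delta_rot":[0,0,-10.0],"jaw":0},
  {"offset":[0.64,-1.34,0.0],"delta_rot":[0,0,-12.5],"jaw":0},
  {"offset":[0.74,-1.63,0.0],"delta_rot":[0,0,-15.0],"jaw":0},
  {"offset":[0.82,-1.91,0.0],"delta_rot":[0,0,-17.5],"jaw":0},
  {"offset":[0.89,-2.21,0.0],"delta_rot":[0,0,-20.0],"jaw":0},
])

```text
time: 7.73
position: [0.5001, 0.0566, 0.0224]
tool_rot: [-0.643, 0.766, 0.001, -0.001]
ft_force: [-1.3, 0.1, 0.4]
grip_width: 0.0006
```

Run:
```python
from h import *
im=camera("side")[:,:,::-1];cv2.imwrite("pics/s6.png",cv2.resize(im[200:320,220:370],None,fx=5,fy=5,interpolation=cv2.INTER_CUBIC))
o=get_obs();print(o['position'],o['ft_force'],o['moment'])
f=o['ft_force'][:2];d=o['position'][:2]-C;d/=np.linalg.norm(d);print('rad',f@d,'tan',f@np.array([-d[1],d[0]]))
```

```text
[0.50082623 0.05611591 0.02241127] [-1.24649791  0.38846008  0.5373093 ] [0.13179647 0.29277057 0.00630569]
rad 0.5499709157474246 tan -1.18414115401938
```

View pics/s6.png

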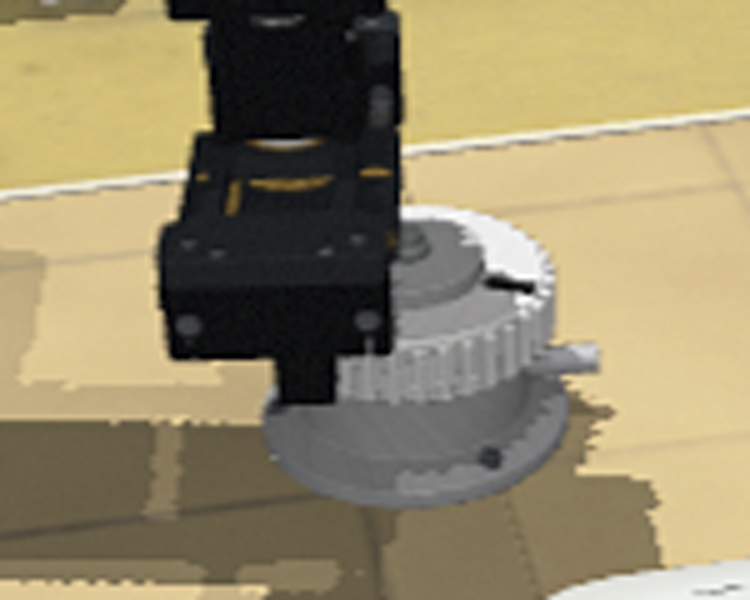

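```bash
cat >> h.py <<'E'
def mang(x,y,ox=220,oy=200,f=5,cam="side"):
    p=ray(cam,*unz(x,y,ox,oy,f),.07)[:2]-C; return np.degrees(np.arctan2(p[1],p[0])),np.linalg.norm(p)
E
python3 - <<'E'
from h import *
print(mang(521,305),mang(534,288))
rows([np.array(arc(.068,-132+4*k,z=.023)) for k in range(1,9)])
E
```

```text
(np.float64(-43.97976980231135), np.float64(0.05301233394428816)) (np.float64(-29.407718322277812), np.float64(0.052153406406244794))
[{"offset": [0.19, -0.43, 0.0], "delta_rot": [0, 0, -4.0], "jaw": 0}, {"offset": [0.4, -0.86, 0.0], "delta_rot": [0, 0, -8.0], "jaw": 0}, {"offset": [0.58, -1.3, 0.0], "delta_rot": [0, 0, -12.0], "jaw": 0}, {"offset": [0.72, -1.75, 0.0], "delta_rot": [0, 0, -16.0], "jaw": 0}, {"offset": [0.84, -2.21, 0.0], "delta_rot": [0, 0, -20.0], "jaw": 0}, {"offset": [0.92, -2.68, 0.0], "delta_rot": [0, 0, -24.0], "jaw": 0}, {"offset": [0.97, -3.15, 0.0], "delta_rot": [0, 0, -28.0], "jaw": 0}, {"offset": [0.99, -3.63, 0.0], "delta_rot": [0, 0, -32.0], "jaw": 0}]
end [ 5.352e-01  4.000e-02  2.300e-02 -6.800e+01]
```

Request:
drive_tool([
  {"offset":[0.19,-0.43,0.0],"delta_rot":[0,0,-4.0],"jaw":0},
  {"offset":[0.4,-0.86,0.0],"delta_rot":[0,0,-8.0],"jaw":0},
  {"offset":[0.58,-1.3,0.0],"delta_rot":[0,0,-12.0],"jaw":0},
  {"offset":[0.72,-1.75,0.0],"delta_rot":[0,0,-16.0],"jaw":0},
  {"offset":[0.84,-2.21,0.0],"delta_rot":[0,0,-20.0],"jaw":0},
  {"offset":[0.92,-2.68,0.0],"delta_rot":[0,0,-24.0],"jaw":0},
  {"offset":[0.97,-3.15,0.0],"delta_rot":[0,0,-28.0],"jaw":0},
  {"offset":[0.99,-3.63,0.0],"delta_rot":[0,0,-32.0],"jaw":0},
])

```text
time: 8.45
position: [0.5339, 0.0398, 0.0224]
tool_rot: [0.83, -0.558, -0.001, 0.001]
ft_force: [-2.5, -1.6, 1.8]
grip_width: 0.0005
```

```bash
cat >> h.py <<'E'
def snap(n):
    for c,(a,b,e,f) in {"side":(200,320,220,370),"top":(235,340,270,401)}.items():
        im=camera(c)[a:b,e:f,::-1]; cv2.imwrite(f"pics/{c}_{n}.png",cv2.resize(im,None,fx=5,fy=5,interpolation=cv2.INTER_CUBIC))
    a=cv2.imread(f"pics/side_{n}.png");b=cv2.imread(f"pics/top_{n}.png")
    h=400; r=np.hstack([cv2.resize(a,(400,320)),cv2.resize(b,(400,320))]); cv2.imwrite(f"pics/both_{n}.png",r)
def st():
    o=get_obs();f=o['ft_force'][:2];d=o['position'][:2]-C;r=np.linalg.norm(d);d/=r
    print('t',o['time'],'r',r.round(4),'phi',np.degrees(np.arctan2(d[1],d[0])).round(1),'Frad',(f@d).round(1),'Ftan',(f@np.array([-d[1],d[0]])).round(1),'Fz',o['ft_force'][2].round(1),'q6',o['q'][5].round(2),'q5',o['q'][4].round(2),'q3',o['q'][2].round(2))
E
python3 - <<'E'
from h import *
st();snap(7)
rows([np.array(arc(.068,-100+5*k,z=.023)) for k in range(1,9)])
E
```

```text
t 8.45 r 0.0685 phi -101.0 Frad 2.0 Ftan -2.2 Fz 1.8 q6 1.05 q5 0.68 q3 1.79
[{"offset": [0.29, -0.52, 0.0], "delta_rot": [0, 0, -5.0], "jaw": 0}, {"offset": [0.53, -1.06, 0.0], "delta_rot": [0, 0, -10.0], "jaw": 0}, {"offset": [0.73, -1.61, 0.0], "delta_rot": [0, 0, -15.0], "jaw": 0}, {"offset": [0.88, -2.19, 0.0], "delta_rot": [0, 0, -20.0], "jaw": 0}, {"offset": [0.98, -2.77, 0.0], "delta_rot": [0, 0, -25.0], "jaw": 0}, {"offset": [1.02, -3.37, 0.0], "delta_rot": [0, 0, -30.0], "jaw": 0}, {"offset": [1.02, -3.96, 0.0], "delta_rot": [0, 0, -35.0], "jaw": 0}, {"offset": [0.96, -4.55, 0.0], "delta_rot": [0, 0, -40.0], "jaw": 0}]
end [ 5.81e-01  4.81e-02  2.30e-02 -2.80e+01]
```

View pics/both_7.png

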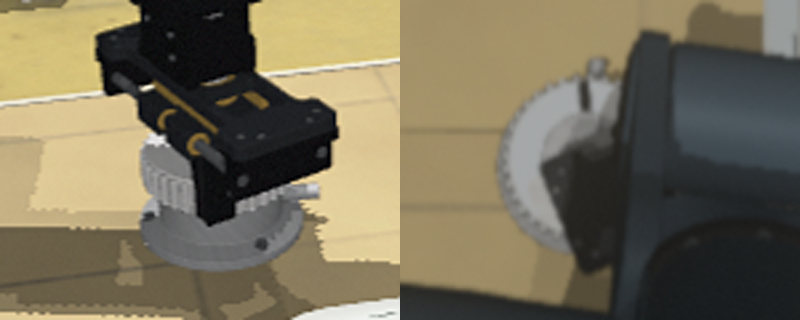

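Request:
drive_tool([
  {"offset":[0.29,-0.52,0.0],"delta_rot":[0,0,-5.0],"jaw":0},
  {"offset":[0.53,-1.06,0.0],"delta_rot":[0,0,-10.0],"jaw":0},
  {"offset":[0.73,-1.61,0.0],"delta_rot":[0,0,-15.0],"jaw":0},
  {"offset":[0.88,-2.19,0.0],"delta_rot":[0,0,-20.0],"jaw":0},
  {"offset":[0.98,-2.77,0.0],"delta_rot":[0,0,-25.0],"jaw":0},
  {"offset":[1.02,-3.37,0.0],"delta_rot":[0,0,-30.0],"jaw":0},
  {"offset":[1.02,-3.96,0.0],"delta_rot":[0,0,-35.0],"jaw":0},
  {"offset":[0.96,-4.55,0.0],"delta_rot":[0,0,-40.0],"jaw":0},
])

```text
time: 9.22
position: [0.5807, 0.0479, 0.0223]
tool_rot: [0.97, -0.241, -0.001, 0.0]
ft_force: [-0.8, -2.7, 0.3]
grip_width: 0.0005
```

Run:
```python
from h import *
st()
rows([np.array(arc(.068,-60+5*k,z=.023)) for k in range(1,9)])
```

```text
t 9.2167 r 0.0681 phi -60.3 Frad 1.9 Ftan -2.0 Fz 0.3 q6 0.38 q5 0.77 q3 1.67
[{"offset": [0.29, -0.51, 0.0], "delta_rot": [0, 0, -5.0], "jaw": 0}, {"offset": [0.54, -1.05, 0.0], "delta_rot": [0, 0, -10.0], "jaw": 0}, {"offset": [0.74, -1.61, 0.0], "delta_rot": [0, 0, -15.0], "jaw": 0}, {"offset": [0.89, -2.19, 0.0], "delta_rot": [0, 0, -20.0], "jaw": 0}, {"offset": [0.98, -2.77, 0.0], "delta_rot": [0, 0, -25.0], "jaw": 0}, {"offset": [1.03, -3.36, 0.0], "delta_rot": [0, 0, -30.0], "jaw": 0}, {"offset": [1.03, -3.96, 0.0], "delta_rot": [0, 0, -35.0], "jaw": 0}, {"offset": [0.97, -4.55, 0.0], "delta_rot": [0, 0, -40.0], "jaw": 0}]
end [ 0.6109  0.0838  0.023  12.    ]
```

Request:
drive_tool([
  {"offset":[0.29,-0.51,0.0],"delta_rot":[0,0,-5.0],"jaw":0},
  {"offset":[0.54,-1.05,0.0],"delta_rot":[0,0,-10.0],"jaw":0},
  {"offset":[0.74,-1.61,0.0],"delta_rot":[0,0,-15.0],"jaw":0},
  {"offset":[0.89,-2.19,0.0],"delta_rot":[0,0,-20.0],"jaw":0},
  {"offset":[0.98,-2.77,0.0],"delta_rot":[0,0,-25.0],"jaw":0},
  {"offset":[1.03,-3.36,0.0],"delta_rot":[0,0,-30.0],"jaw":0},
  {"offset":[1.03,-3.96,0.0],"delta_rot":[0,0,-35.0],"jaw":0},
  {"offset":[0.97,-4.55,0.0],"delta_rot":[0,0,-40.0],"jaw":0},
])

```text
time: 9.88
position: [0.6112, 0.0836, 0.0224]
tool_rot: [0.994, 0.105, -0.0, 0.0]
ft_force: [-1.4, -1.7, -0.8]
grip_width: 0.0004
```

Run:
```python
from h import *
st();snap(9)
rows([np.array(arc(.068,-20+5*k,z=.023)) for k in range(1,9)])
```

```text
t 9.8833 r 0.0683 phi -20.1 Frad -0.8 Ftan -2.0 Fz -0.8 q6 -0.25 q5 0.82 q3 1.58
[{"offset": [0.29, -0.52, 0.0], "delta_rot": [0, 0, -5.0], "jaw": 0}, {"offset": [0.54, -1.06, 0.0], "delta_rot": [0, 0, -10.0], "jaw": 0}, {"offset": [0.73, -1.61, 0.0], "delta_rot": [0, 0, -15.0], "jaw": 0}, {"offset": [0.88, -2.19, 0.0], "delta_rot": [0, 0, -20.0], "jaw": 0}, {"offset": [0.98, -2.77, 0.0], "delta_rot": [0, 0, -25.0], "jaw": 0}, {"offset": [1.03, -3.37, 0.0], "delta_rot": [0, 0, -30.0], "jaw": 0}, {"offset": [1.02, -3.96, 0.0], "delta_rot": [0, 0, -35.0], "jaw": 0}, {"offset": [0.96, -4.55, 0.0], "delta_rot": [0, 0, -40.0], "jaw": 0}]
end [6.109e-01 1.303e-01 2.300e-02 5.200e+01]
```

View pics/both_9.png

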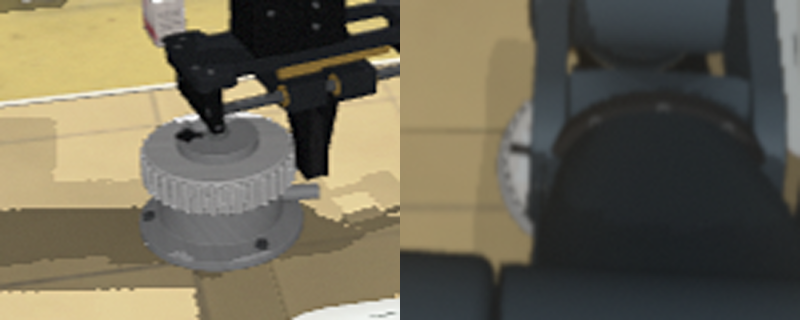

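Request:
drive_tool([
  {"offset":[0.29,-0.52,0.0],"delta_rot":[0,0,-5.0],"jaw":0},
  {"offset":[0.54,-1.06,0.0],"delta_rot":[0,0,-10.0],"jaw":0},
  {"offset":[0.73,-1.61,0.0],"delta_rot":[0,0,-15.0],"jaw":0},
  {"offset":[0.88,-2.19,0.0],"delta_rot":[0,0,-20.0],"jaw":0},
  {"offset":[0.98,-2.77,0.0],"delta_rot":[0,0,-25.0],"jaw":0},
  {"offset":[1.03,-3.37,0.0],"delta_rot":[0,0,-30.0],"jaw":0},
  {"offset":[1.02,-3.96,0.0],"delta_rot":[0,0,-35.0],"jaw":0},
  {"offset":[0.96,-4.55,0.0],"delta_rot":[0,0,-40.0],"jaw":0},
])

```text
time: 10.65
position: [0.6119, 0.1299, 0.0225]
tool_rot: [0.899, 0.438, 0.001, 0.001]
ft_force: [1.2, -2.1, -1.7]
grip_width: 0.0006
```

Run:
```python
from h import *
st()
rows([np.array(arc(.068,20+5*k,z=.023)) for k in range(1,9)])
```

```text
t 10.65 r 0.0688 phi 19.4 Frad 0.4 Ftan -2.3 Fz -1.7 q6 -0.88 q5 0.84 q3 1.56
[{"offset": [0.29, -0.51, 0.0], "delta_rot": [0, 0, -5.0], "jaw": 0}, {"offset": [0.54, -1.05, 0.0], "delta_rot": [0, 0, -10.0], "jaw": 0}, {"offset": [0.74, -1.61, 0.0], "delta_rot": [0, 0, -15.0], "jaw": 0}, {"offset": [0.89, -2.19, 0.0], "delta_rot": [0, 0, -20.0], "jaw": 0}, {"offset": [0.99, -2.77, 0.0], "delta_rot": [0, 0, -25.0], "jaw": 0}, {"offset": [1.03, -3.36, 0.0], "delta_rot": [0, 0, -30.0], "jaw": 0}, {"offset": [1.03, -3.96, 0.0], "delta_rot": [0, 0, -35.0], "jaw": 0}, {"offset": [0.97, -4.55, 0.0], "delta_rot": [0, 0, -40.0], "jaw": 0}]
end [5.810e-01 1.659e-01 2.300e-02 9.200e+01]
```

Request:
drive_tool([
  {"offset":[0.29,-0.51,0.0],"delta_rot":[0,0,-5.0],"jaw":0},
  {"offset":[0.54,-1.05,0.0],"delta_rot":[0,0,-10.0],"jaw":0},
  {"offset":[0.74,-1.61,0.0],"delta_rot":[0,0,-15.0],"jaw":0},
  {"offset":[0.89,-2.19,0.0],"delta_rot":[0,0,-20.0],"jaw":0},
  {"offset":[0.99,-2.77,0.0],"delta_rot":[0,0,-25.0],"jaw":0},
  {"offset":[1.03,-3.36,0.0],"delta_rot":[0,0,-30.0],"jaw":0},
  {"offset":[1.03,-3.96,0.0],"delta_rot":[0,0,-35.0],"jaw":0},
  {"offset":[0.97,-4.55,0.0],"delta_rot":[0,0,-40.0],"jaw":0},
])

```text
time: 11.32
position: [0.5829, 0.1662, 0.0227]
tool_rot: [0.695, 0.719, 0.002, 0.001]
ft_force: [2.2, -0.1, -2.4]
grip_width: 0.0003
```

Run:
```python
from h import *
st();snap(11)
rows([np.array(arc(.068,60+5*k,z=.023)) for k in range(1,9)])
```

```text
t 11.3167 r 0.0693 phi 58.7 Frad 1.1 Ftan -1.9 Fz -2.4 q6 -1.51 q5 0.8 q3 1.61
[{"offset": [0.29, -0.51, 0.0], "delta_rot": [0, 0, -5.0], "jaw": 0}, {"offset": [0.54, -1.05, 0.0], "delta_rot": [0, 0, -10.0], "jaw": 0}, {"offset": [0.73, -1.61, 0.0], "delta_rot": [0, 0, -15.0], "jaw": 0}, {"offset": [0.88, -2.19, 0.0], "delta_rot": [0, 0, -20.0], "jaw": 0}, {"offset": [0.98, -2.77, 0.0], "delta_rot": [0, 0, -25.0], "jaw": 0}, {"offset": [1.03, -3.36, 0.0], "delta_rot": [0, 0, -30.0], "jaw": 0}, {"offset": [1.02, -3.96, 0.0], "delta_rot": [0, 0, -35.0], "jaw": 0}, {"offset": [0.96, -4.55, 0.0], "delta_rot": [0, 0, -40.0], "jaw": 0}]
end [5.352e-01 1.739e-01 2.300e-02 1.320e+02]
```

View pics/both_11.png

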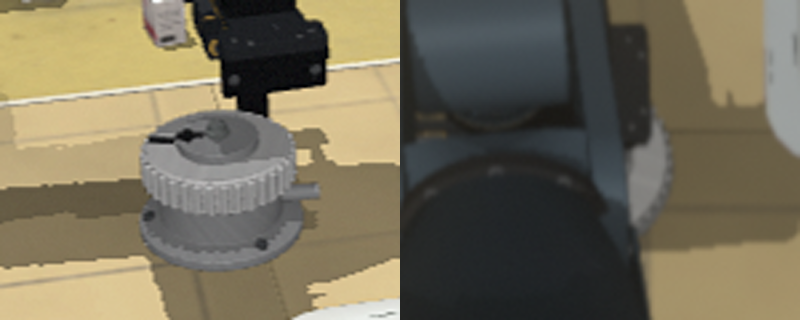

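Request:
drive_tool([
  {"offset":[0.29,-0.51,0.0],"delta_rot":[0,0,-5.0],"jaw":0},
  {"offset":[0.54,-1.05,0.0],"delta_rot":[0,0,-10.0],"jaw":0},
  {"offset":[0.73,-1.61,0.0],"delta_rot":[0,0,-15.0],"jaw":0},
  {"offset":[0.88,-2.19,0.0],"delta_rot":[0,0,-20.0],"jaw":0},
  {"offset":[0.98,-2.77,0.0],"delta_rot":[0,0,-25.0],"jaw":0},
  {"offset":[1.03,-3.36,0.0],"delta_rot":[0,0,-30.0],"jaw":0},
  {"offset":[1.02,-3.96,0.0],"delta_rot":[0,0,-35.0],"jaw":0},
  {"offset":[0.96,-4.55,0.0],"delta_rot":[0,0,-40.0],"jaw":0},
])

```text
time: 12.08
position: [0.5365, 0.1752, 0.0228]
tool_rot: [0.408, 0.913, 0.002, 0.001]
ft_force: [0.8, 4.6, -1.7]
grip_width: 0.0001
```

Run:
```python
from h import *
st()
rows([np.array(arc(.068,100+4*k,z=.023)) for k in range(1,9)])
```

```text
t 12.0833 r 0.069 phi 98.7 Frad 4.4 Ftan -1.5 Fz -1.7 q6 -2.19 q5 0.73 q3 1.72
[{"offset": [0.24, -0.41, 0.0], "delta_rot": [0, 0, -4.0], "jaw": 0}, {"offset": [0.45, -0.83, 0.0], "delta_rot": [0, 0, -8.0], "jaw": 0}, {"offset": [0.62, -1.27, 0.0], "delta_rot": [0, 0, -12.0], "jaw": 0}, {"offset": [0.77, -1.72, 0.0], "delta_rot": [0, 0, -16.0], "jaw": 0}, {"offset": [0.89, -2.18, 0.0], "delta_rot": [0, 0, -20.0], "jaw": 0}, {"offset": [0.97, -2.65, 0.0], "delta_rot": [0, 0, -24.0], "jaw": 0}, {"offset": [1.02, -3.12, 0.0], "delta_rot": [0, 0, -28.0], "jaw": 0}, {"offset": [1.03, -3.6, 0.0], "delta_rot": [0, 0, -32.0], "jaw": 0}]
end [5.015e-01 1.575e-01 2.300e-02 1.640e+02]
```

Request:
drive_tool([
  {"offset":[0.24,-0.41,0.0],"delta_rot":[0,0,-4.0],"jaw":0},
  {"offset":[0.45,-0.83,0.0],"delta_rot":[0,0,-8.0],"jaw":0},
  {"offset":[0.62,-1.27,0.0],"delta_rot":[0,0,-12.0],"jaw":0},
  {"offset":[0.77,-1.72,0.0],"delta_rot":[0,0,-16.0],"jaw":0},
  {"offset":[0.89,-2.18,0.0],"delta_rot":[0,0,-20.0],"jaw":0},
  {"offset":[0.97,-2.65,0.0],"delta_rot":[0,0,-24.0],"jaw":0},
  {"offset":[1.02,-3.12,0.0],"delta_rot":[0,0,-28.0],"jaw":0},
  {"offset":[1.03,-3.6,0.0],"delta_rot":[0,0,-32.0],"jaw":0},
])

```text
time: 12.75
position: [0.501, 0.1583, 0.0227]
tool_rot: [0.141, 0.99, 0.001, -0.001]
ft_force: [-1.0, 3.2, 0.3]
grip_width: 0.0005
```

Run:
```python
from h import *
st();snap(13)
P=arc(.068,132,z=.023)
rows([np.array([*arc(r,132)[:2],z,p]) for r,z,p in ((.076,.023,164),(.084,.023,164),(.092,.023,164),(.097,.04,162),(.097,.07,156),(.097,.08,150),(.097,.08,143.5),(.097,.08,137))])
```

```text
t 12.75 r 0.0689 phi 131.8 Frad 3.0 Ftan -1.4 Fz 0.3 q6 -2.77 q5 0.66 q3 1.81
[{"offset": [0.68, 0.43, 0.0], "delta_rot": [0, 0, 0.0], "jaw": 0}, {"offset": [1.36, 0.85, 0.0], "delta_rot": [0, 0, 0.0], "jaw": 0}, {"offset": [2.04, 1.28, 0.0], "delta_rot": [0, 0, 0.0], "jaw": 0}, {"offset": [2.46, 1.54, -1.7], "delta_rot": [0, 0, 2.0], "jaw": 0}, {"offset": [2.46, 1.54, -4.7], "delta_rot": [0, 0, 8.0], "jaw": 0}, {"offset": [2.46, 1.54, -5.7], "delta_rot": [0, 0, 14.0], "jaw": 0}, {"offset": [2.46, 1.54, -5.7], "delta_rot": [0, 0, 20.5], "jaw": 0}, {"offset": [2.46, 1.54, -5.7], "delta_rot": [0, 0, 27.0], "jaw": 0}]
end [4.821e-01 1.791e-01 8.000e-02 1.370e+02]
```

View pics/both_13.png

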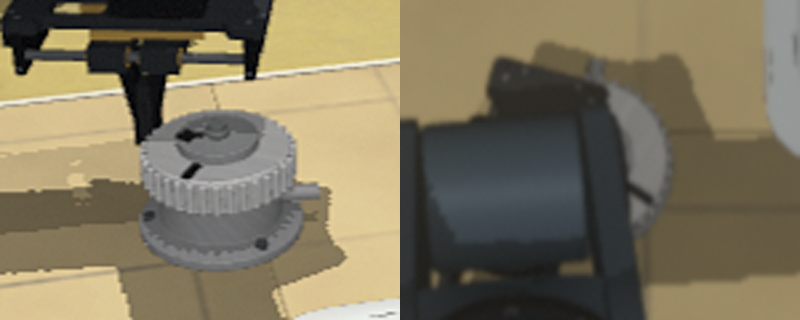

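Request:
drive_tool([
  {"offset":[0.68,0.43,0.0],"delta_rot":[0,0,0.0],"jaw":0},
  {"offset":[1.36,0.85,0.0],"delta_rot":[0,0,0.0],"jaw":0},
  {"offset":[2.04,1.28,0.0],"delta_rot":[0,0,0.0],"jaw":0},
  {"offset":[2.46,1.54,-1.7],"delta_rot":[0,0,2.0],"jaw":0},
  {"offset":[2.46,1.54,-4.7],"delta_rot":[0,0,8.0],"jaw":0},
  {"offset":[2.46,1.54,-5.7],"delta_rot":[0,0,14.0],"jaw":0},
  {"offset":[2.46,1.54,-5.7],"delta_rot":[0,0,20.5],"jaw":0},
  {"offset":[2.46,1.54,-5.7],"delta_rot":[0,0,27.0],"jaw":0},
])

```text
time: 13.52
position: [0.4826, 0.18, 0.0807]
tool_rot: [0.37, 0.929, 0.001, 0.001]
ft_force: [0.5, 0.2, 0.6]
grip_width: 0.0002
```

Run:
```python
from h import *
st();print(get_obs()['position'])
import sys
# rewind: 5 calls x 53 deg
p0=137;n=5
for k in range(1,n+1):
    ph=132+(200-132)*k/n
    rows(lin([*arc(.098,ph)[:2],.08,137-53*k]))
```

```text
t 13.5167 r 0.0974 phi 131.4 Frad -0.2 Ftan -0.5 Fz 0.6 q6 -2.24 q5 0.78 q3 1.81
[0.48260174 0.18001055 0.08066362]
[{"offset": [0.0, -0.29, 0.0], "delta_rot": [0, 0, 6.6], "jaw": 0}, {"offset": [0.01, -0.58, 0.0], "delta_rot": [0, 0, 13.2], "jaw": 0}, {"offset": [0.01, -0.87, 0.0], "delta_rot": [0, 0, 19.9], "jaw": 0}, {"offset": [0.01, -1.16, 0.0], "delta_rot": [0, 0, 26.5], "jaw": 0}, {"offset": [0.02, -1.44, 0.0], "delta_rot": [0, 0, 33.1], "jaw": 0}, {"offset": [0.02, -1.73, 0.0], "delta_rot": [0, 0, 39.8], "jaw": 0}, {"offset": [0.03, -2.02, 0.0], "delta_rot": [0, 0, 46.4], "jaw": 0}, {"offset": [0.03, -2.31, 0.0], "delta_rot": [0, 0, 53.0], "jaw": 0}]
end [4.661e-01 1.624e-01 8.000e-02 8.400e+01]
[{"offset": [-0.27, -0.11, 0.0], "delta_rot": [0, 0, 6.6], "jaw": 0}, {"offset": [-0.54, -0.21, 0.0], "delta_rot": [0, 0, 13.2], "jaw": 0}, {"offset": [-0.81, -0.32, 0.0], "delta_rot": [0, 0, 19.9], "jaw": 0}, {"offset": [-1.08, -0.43, 0.0], "delta_rot": [0, 0, 26.5], "jaw": 0}, {"offset": [-1.35, -0.53, 0.0], "delta_rot": [0, 0, 33.1], "jaw": 0}, {"offset": [-1.62, -0.64, 0.0], "delt
[... 1283 characters left out ...]
ffset": [0.85, 2.16, 0.0], "delta_rot": [0, 0, 53.0], "jaw": 0}]
end [  0.4496   0.0961   0.08   -75.    ]
[{"offset": [0.29, 0.01, 0.0], "delta_rot": [0, 0, 6.6], "jaw": 0}, {"offset": [0.58, 0.02, 0.0], "delta_rot": [0, 0, 13.2], "jaw": 0}, {"offset": [0.87, 0.03, 0.0], "delta_rot": [0, 0, 19.9], "jaw": 0}, {"offset": [1.16, 0.04, 0.0], "delta_rot": [0, 0, 26.5], "jaw": 0}, {"offset": [1.45, 0.05, 0.0], "delta_rot": [0, 0, 33.1], "jaw": 0}, {"offset": [1.74, 0.05, 0.0], "delta_rot": [0, 0, 39.8], "jaw": 0}, {"offset": [2.03, 0.06, 0.0], "delta_rot": [0, 0, 46.4], "jaw": 0}, {"offset": [2.32, 0.07, 0.0], "delta_rot": [0, 0, 53.0], "jaw": 0}]
end [ 4.549e-01  7.350e-02  8.000e-02 -1.280e+02]
```

Request:
drive_tool([
  {"offset":[0.0,-0.29,0.0],"delta_rot":[0,0,6.6],"jaw":0},
  {"offset":[0.01,-0.58,0.0],"delta_rot":[0,0,13.2],"jaw":0},
  {"offset":[0.01,-0.87,0.0],"delta_rot":[0,0,19.9],"jaw":0},
  {"offset":[0.01,-1.16,0.0],"delta_rot":[0,0,26.5],"jaw":0},
  {"offset":[0.02,-1.44,0.0],"delta_rot":[0,0,33.1],"jaw":0},
  {"offset":[0.02,-1.73,0.0],"delta_rot":[0,0,39.8],"jaw":0},
  {"offset":[0.03,-2.02,0.0],"delta_rot":[0,0,46.4],"jaw":0},
  {"offset":[0.03,-2.31,0.0],"delta_rot":[0,0,53.0],"jaw":0},
])

```text
time: 14.18
position: [0.4657, 0.163, 0.0795]
tool_rot: [0.745, 0.667, -0.0, -0.0]
ft_force: [-0.4, -0.5, 0.0]
grip_width: 0.0002
```

Request:
drive_tool([
  {"offset":[-0.27,-0.11,0.0],"delta_rot":[0,0,6.6],"jaw":0},
  {"offset":[-0.54,-0.21,0.0],"delta_rot":[0,0,13.2],"jaw":0},
  {"offset":[-0.81,-0.32,0.0],"delta_rot":[0,0,19.9],"jaw":0},
  {"offset":[-1.08,-0.43,0.0],"delta_rot":[0,0,26.5],"jaw":0},
  {"offset":[-1.35,-0.53,0.0],"delta_rot":[0,0,33.1],"jaw":0},
  {"offset":[-1.62,-0.64,0.0],"delta_rot":[0,0,39.8],"jaw":0},
  {"offset":[-1.89,-0.75,0.0],"delta_rot":[0,0,46.4],"jaw":0},
  {"offset":[-2.16,-0.85,0.0],"delta_rot":[0,0,53.0],"jaw":0},
])

```text
time: 14.85
position: [0.455, 0.1424, 0.0795]
tool_rot: [0.965, 0.264, -0.0, -0.0]
ft_force: [-0.1, -0.2, -0.1]
grip_width: 0.0003
```

Request:
drive_tool([
  {"offset":[-0.21,0.2,0.0],"delta_rot":[0,0,6.6],"jaw":0},
  {"offset":[-0.41,0.41,0.0],"delta_rot":[0,0,13.2],"jaw":0},
  {"offset":[-0.62,0.61,0.0],"delta_rot":[0,0,19.9],"jaw":0},
  {"offset":[-0.82,0.82,0.0],"delta_rot":[0,0,26.5],"jaw":0},
  {"offset":[-1.03,1.02,0.0],"delta_rot":[0,0,33.1],"jaw":0},
  {"offset":[-1.23,1.23,0.0],"delta_rot":[0,0,39.8],"jaw":0},
  {"offset":[-1.44,1.43,0.0],"delta_rot":[0,0,46.4],"jaw":0},
  {"offset":[-1.64,1.64,0.0],"delta_rot":[0,0,53.0],"jaw":0},
])

```text
time: 15.52
position: [0.4494, 0.1199, 0.0795]
tool_rot: [0.981, -0.194, -0.0, 0.0]
ft_force: [0.5, -0.1, 0.1]
grip_width: 0.0002
```

Request:
drive_tool([
  {"offset":[0.11,0.27,0.0],"delta_rot":[0,0,6.6],"jaw":0},
  {"offset":[0.21,0.54,0.0],"delta_rot":[0,0,13.2],"jaw":0},
  {"offset":[0.32,0.81,0.0],"delta_rot":[0,0,19.9],"jaw":0},
  {"offset":[0.42,1.08,0.0],"delta_rot":[0,0,26.5],"jaw":0},
  {"offset":[0.53,1.35,0.0],"delta_rot":[0,0,33.1],"jaw":0},
  {"offset":[0.64,1.62,0.0],"delta_rot":[0,0,39.8],"jaw":0},
  {"offset":[0.74,1.89,0.0],"delta_rot":[0,0,46.4],"jaw":0},
  {"offset":[0.85,2.16,0.0],"delta_rot":[0,0,53.0],"jaw":0},
])

```text
time: 16.18
position: [0.4493, 0.0967, 0.0795]
tool_rot: [0.791, -0.611, -0.0, 0.0]
ft_force: [0.6, -0.5, 0.0]
grip_width: 0.0002
```

Request:
drive_tool([
  {"offset":[0.29,0.01,0.0],"delta_rot":[0,0,6.6],"jaw":0},
  {"offset":[0.58,0.02,0.0],"delta_rot":[0,0,13.2],"jaw":0},
  {"offset":[0.87,0.03,0.0],"delta_rot":[0,0,19.9],"jaw":0},
  {"offset":[1.16,0.04,0.0],"delta_rot":[0,0,26.5],"jaw":0},
  {"offset":[1.45,0.05,0.0],"delta_rot":[0,0,33.1],"jaw":0},
  {"offset":[1.74,0.05,0.0],"delta_rot":[0,0,39.8],"jaw":0},
  {"offset":[2.03,0.06,0.0],"delta_rot":[0,0,46.4],"jaw":0},
  {"offset":[2.32,0.07,0.0],"delta_rot":[0,0,53.0],"jaw":0},
])

```text
time: 16.85
position: [0.4547, 0.0741, 0.0795]
tool_rot: [-0.435, 0.9, 0.0, -0.0]
ft_force: [0.3, 0.4, 0.9]
grip_width: 0.0004
```

Run:
```python
from h import *
st();print(get_obs()['position'],get_obs()['tool_rot'], load());snap(18)
rows([np.array(arc(r,-160,z=z)) for r,z in ((.098,.06),(.098,.035),(.096,.023),(.088,.023),(.08,.023),(.075,.023),(.071,.023),(.069,.023))])
```

```text
t 16.85 r 0.098 phi -160.4 Frad -0.4 Ftan -0.2 Fz 0.9 q6 2.16 q5 0.7 q3 1.94
[0.45472702 0.07412925 0.07951591] [-4.35324508e-01  9.00273584e-01  8.77476425e-05 -2.00093394e-04] [0.4549388563260852, 0.07348005377998355, 0.07999999999999999, -128.0]
[{"offset": [0.0, 0.0, 2.0], "delta_rot": [0, 0, 0.0], "jaw": 0}, {"offset": [0.0, 0.0, 4.5], "delta_rot": [0, 0, 0.0], "jaw": 0}, {"offset": [-0.17, -0.1, 5.7], "delta_rot": [0, 0, 0.0], "jaw": 0}, {"offset": [-0.85, -0.53, 5.7], "delta_rot": [0, 0, 0.0], "jaw": 0}, {"offset": [-1.52, -0.95, 5.7], "delta_rot": [0, 0, 0.0], "jaw": 0}, {"offset": [-1.95, -1.22, 5.7], "delta_rot": [0, 0, 0.0], "jaw": 0}, {"offset": [-2.29, -1.43, 5.7], "delta_rot": [0, 0, 0.0], "jaw": 0}, {"offset": [-2.46, -1.53, 5.7], "delta_rot": [0, 0, 0.0], "jaw": 0}]
end [ 4.821e-01  8.340e-02  2.300e-02 -1.280e+02]
```

View pics/both_18.png

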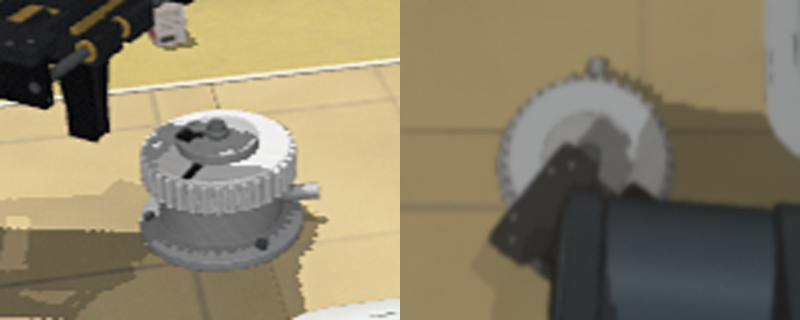

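The mark, at about (190,172) in the side view, stayed one notch past the arrow during the rewind. I'll start the second stroke.

Request:
drive_tool([
  {"offset":[0.0,0.0,2.0],"delta_rot":[0,0,0.0],"jaw":0},
  {"offset":[0.0,0.0,4.5],"delta_rot":[0,0,0.0],"jaw":0},
  {"offset":[-0.17,-0.1,5.7],"delta_rot":[0,0,0.0],"jaw":0},
  {"offset":[-0.85,-0.53,5.7],"delta_rot":[0,0,0.0],"jaw":0},
  {"offset":[-1.52,-0.95,5.7],"delta_rot":[0,0,0.0],"jaw":0},
  {"offset":[-1.95,-1.22,5.7],"delta_rot":[0,0,0.0],"jaw":0},
  {"offset":[-2.29,-1.43,5.7],"delta_rot":[0,0,0.0],"jaw":0},
  {"offset":[-2.46,-1.53,5.7],"delta_rot":[0,0,0.0],"jaw":0},
])

```text
time: 17.62
position: [0.4829, 0.0836, 0.0234]
tool_rot: [-0.439, 0.898, -0.0, -0.0]
ft_force: [-3.5, -3.3, 3.9]
grip_width: 0.0004
```

Run:
```python
from h import *
st()
rows([np.array(arc(.0685,-160+3.5*k,z=.023)) for k in range(1,9)])
for j in range(2): rows([np.array(arc(.068,-132+40*j+5*k,z=.023)) for k in range(1,9)])
```

```text
t 17.6167 r 0.0683 phi -160.0 Frad 4.4 Ftan 1.9 Fz 3.9 q6 2.18 q5 0.6 q3 1.9
[{"offset": [0.17, -0.39, 0.0], "delta_rot": [0, 0, -3.5], "jaw": 0}, {"offset": [0.36, -0.77, 0.0], "delta_rot": [0, 0, -7.0], "jaw": 0}, {"offset": [0.52, -1.15, 0.0], "delta_rot": [0, 0, -10.5], "jaw": 0}, {"offset": [0.67, -1.54, 0.0], "delta_rot": [0, 0, -14.0], "jaw": 0}, {"offset": [0.78, -1.95, 0.0], "delta_rot": [0, 0, -17.5], "jaw": 0}, {"offset": [0.87, -2.35, 0.0], "delta_rot": [0, 0, -21.0], "jaw": 0}, {"offset": [0.94, -2.77, 0.0], "delta_rot": [0, 0, -24.5], "jaw": 0}, {"offset": [0.98, -3.18, 0.0], "delta_rot": [0, 0, -28.0], "jaw": 0}]
end [ 5.012e-01  5.610e-02  2.300e-02 -1.000e+02]
[{"offset": [0.25, -0.54, 0.0], "delta_rot": [0, 0, -5.0], "jaw": 0}, {"offset": [0.5, -1.08, 0.0], "delta_rot": [0, 0, -10.0], "jaw": 0}, {"offset": [0.7, -1.64, 0.0], "delta_rot": [0, 0, -15.0], "jaw": 0}, {"offset": [0.85, -2.22, 0.0], "delta_rot": [0, 0, -20.0], "jaw": 0}, {"offset": [0.95, -2.8, 0.0], "delta_rot": [0, 0, -25.0], "jaw": 0}, {"offset": [0.99, -3.39, 0.0], "delta_rot": [0, 0, -30.0], "jaw": 0}, {"offset": [0.99, -3.99, 0.0], "delta_rot": [0, 0, -35.0], "jaw": 0}, {"offset": [0.93, -4.58, 0.0], "delta_rot": [0, 0, -40.0], "jaw": 0}]
end [ 5.447e-01  3.900e-02  2.300e-02 -6.000e+01]
[{"offset": [0.29, -0.51, 0.0], "delta_rot": [0, 0, -5.0], "jaw": 0}, {"offset": [0.54, -1.05, 0.0], "delta_rot": [0, 0, -10.0], "jaw": 0}, {"offset": [0.73, -1.61, 0.0], "delta_rot": [0, 0, -15.0], "jaw": 0}, {"offset": [0.88, -2.19, 0.0], "delta_rot": [0, 0, -20.0], "jaw": 0}, {"offset": [0.98, -2.77, 0.0], "delta_rot": [0, 0, -25.0], "jaw": 0}, {"offset": [1.03, -3.36, 0.0], "delta_rot": [0, 0, -30.0], "jaw": 0}, {"offset": [1.02, -3.96, 0.0], "delta_rot": [0, 0, -35.0], "jaw": 0}, {"offset": [0.96, -4.55, 0.0], "delta_rot": [0, 0, -40.0], "jaw": 0}]
end [  0.5889   0.0535   0.023  -20.    ]
```

Request:
drive_tool([
  {"offset":[0.17,-0.39,0.0],"delta_rot":[0,0,-3.5],"jaw":0},
  {"offset":[0.36,-0.77,0.0],"delta_rot":[0,0,-7.0],"jaw":0},
  {"offset":[0.52,-1.15,0.0],"delta_rot":[0,0,-10.5],"jaw":0},
  {"offset":[0.67,-1.54,0.0],"delta_rot":[0,0,-14.0],"jaw":0},
  {"offset":[0.78,-1.95,0.0],"delta_rot":[0,0,-17.5],"jaw":0},
  {"offset":[0.87,-2.35,0.0],"delta_rot":[0,0,-21.0],"jaw":0},
  {"offset":[0.94,-2.77,0.0],"delta_rot":[0,0,-24.5],"jaw":0},
  {"offset":[0.98,-3.18,0.0],"delta_rot":[0,0,-28.0],"jaw":0},
])

```text
time: 18.28
position: [0.5007, 0.0566, 0.0231]
tool_rot: [-0.644, 0.765, 0.001, -0.0]
ft_force: [-1.2, 2.2, 0.2]
grip_width: 0.0005
```

Request:
drive_tool([
  {"offset":[0.25,-0.54,0.0],"delta_rot":[0,0,-5.0],"jaw":0},
  {"offset":[0.5,-1.08,0.0],"delta_rot":[0,0,-10.0],"jaw":0},
  {"offset":[0.7,-1.64,0.0],"delta_rot":[0,0,-15.0],"jaw":0},
  {"offset":[0.85,-2.22,0.0],"delta_rot":[0,0,-20.0],"jaw":0},
  {"offset":[0.95,-2.8,0.0],"delta_rot":[0,0,-25.0],"jaw":0},
  {"offset":[0.99,-3.39,0.0],"delta_rot":[0,0,-30.0],"jaw":0},
  {"offset":[0.99,-3.99,0.0],"delta_rot":[0,0,-35.0],"jaw":0},
  {"offset":[0.93,-4.58,0.0],"delta_rot":[0,0,-40.0],"jaw":0},
])

```text
time: 18.95
position: [0.5439, 0.039, 0.0231]
tool_rot: [0.867, -0.498, -0.001, 0.001]
ft_force: [-1.8, -1.2, 1.6]
grip_width: 0.0002
```

Run:
```python
from h import *
st();snap(21)
```

```text
t 18.95 r 0.068 phi -92.6 Frad 1.3 Ftan -1.7 Fz 1.6 q6 0.91 q5 0.7 q3 1.76
```

View pics/both_21.png

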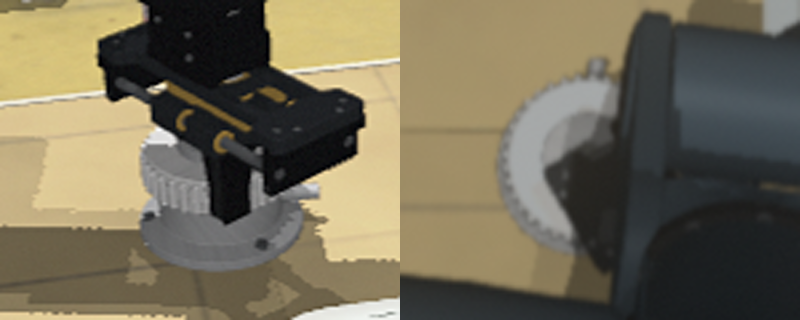

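Request:
drive_tool([
  {"offset":[0.29,-0.51,0.0],"delta_rot":[0,0,-5.0],"jaw":0},
  {"offset":[0.54,-1.05,0.0],"delta_rot":[0,0,-10.0],"jaw":0},
  {"offset":[0.73,-1.61,0.0],"delta_rot":[0,0,-15.0],"jaw":0},
  {"offset":[0.88,-2.19,0.0],"delta_rot":[0,0,-20.0],"jaw":0},
  {"offset":[0.98,-2.77,0.0],"delta_rot":[0,0,-25.0],"jaw":0},
  {"offset":[1.03,-3.36,0.0],"delta_rot":[0,0,-30.0],"jaw":0},
  {"offset":[1.02,-3.96,0.0],"delta_rot":[0,0,-35.0],"jaw":0},
  {"offset":[0.96,-4.55,0.0],"delta_rot":[0,0,-40.0],"jaw":0},
])

```text
time: 19.72
position: [0.5886, 0.0534, 0.023]
tool_rot: [0.985, -0.173, -0.0, 0.0]
ft_force: [-0.9, -1.8, 0.3]
grip_width: 0.0006
```

Run:
```python
from h import *
st()
rows([np.array(arc(.068,-52+5*k,z=.023)) for k in range(1,9)])
```

```text
t 19.7167 r 0.0679 phi -52.2 Frad 0.9 Ftan -1.8 Fz 0.3 q6 0.25 q5 0.78 q3 1.64
[{"offset": [0.29, -0.51, 0.0], "delta_rot": [0, 0, -5.0], "jaw": 0}, {"offset": [0.54, -1.05, 0.0], "delta_rot": [0, 0, -10.0], "jaw": 0}, {"offset": [0.74, -1.61, 0.0], "delta_rot": [0, 0, -15.0], "jaw": 0}, {"offset": [0.89, -2.18, 0.0], "delta_rot": [0, 0, -20.0], "jaw": 0}, {"offset": [0.98, -2.77, 0.0], "delta_rot": [0, 0, -25.0], "jaw": 0}, {"offset": [1.03, -3.36, 0.0], "delta_rot": [0, 0, -30.0], "jaw": 0}, {"offset": [1.03, -3.95, 0.0], "delta_rot": [0, 0, -35.0], "jaw": 0}, {"offset": [0.97, -4.54, 0.0], "delta_rot": [0, 0, -40.0], "jaw": 0}]
end [ 0.6135  0.0928  0.023  20.    ]
```

Request:
drive_tool([
  {"offset":[0.29,-0.51,0.0],"delta_rot":[0,0,-5.0],"jaw":0},
  {"offset":[0.54,-1.05,0.0],"delta_rot":[0,0,-10.0],"jaw":0},
  {"offset":[0.74,-1.61,0.0],"delta_rot":[0,0,-15.0],"jaw":0},
  {"offset":[0.89,-2.18,0.0],"delta_rot":[0,0,-20.0],"jaw":0},
  {"offset":[0.98,-2.77,0.0],"delta_rot":[0,0,-25.0],"jaw":0},
  {"offset":[1.03,-3.36,0.0],"delta_rot":[0,0,-30.0],"jaw":0},
  {"offset":[1.03,-3.95,0.0],"delta_rot":[0,0,-35.0],"jaw":0},
  {"offset":[0.97,-4.54,0.0],"delta_rot":[0,0,-40.0],"jaw":0},
])

```text
time: 20.38
position: [0.6138, 0.0926, 0.023]
tool_rot: [0.985, 0.175, 0.0, 0.001]
ft_force: [-0.4, -1.5, 0.4]
grip_width: 0.0005
```

Run:
```python
from h import *
st();snap(23)
rows([np.array(arc(.068,-12+5*k,z=.023)) for k in range(1,9)])
```

```text
t 20.3833 r 0.0683 phi -12.2 Frad -0.1 Ftan -1.5 Fz 0.4 q6 -0.38 q5 0.83 q3 1.57
[{"offset": [0.29, -0.52, 0.0], "delta_rot": [0, 0, -5.0], "jaw": 0}, {"offset": [0.54, -1.06, 0.0], "delta_rot": [0, 0, -10.0], "jaw": 0}, {"offset": [0.74, -1.62, 0.0], "delta_rot": [0, 0, -15.0], "jaw": 0}, {"offset": [0.89, -2.19, 0.0], "delta_rot": [0, 0, -20.0], "jaw": 0}, {"offset": [0.99, -2.78, 0.0], "delta_rot": [0, 0, -25.0], "jaw": 0}, {"offset": [1.03, -3.37, 0.0], "delta_rot": [0, 0, -30.0], "jaw": 0}, {"offset": [1.03, -3.96, 0.0], "delta_rot": [0, 0, -35.0], "jaw": 0}, {"offset": [0.97, -4.55, 0.0], "delta_rot": [0, 0, -40.0], "jaw": 0}]
end [6.071e-01 1.389e-01 2.300e-02 6.000e+01]
```

View pics/both_23.png

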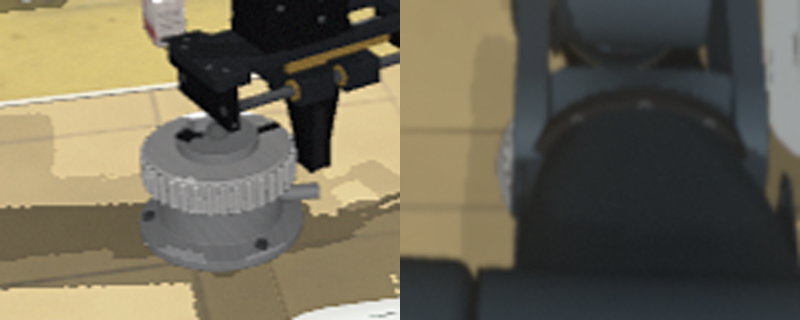

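Request:
drive_tool([
  {"offset":[0.29,-0.52,0.0],"delta_rot":[0,0,-5.0],"jaw":0},
  {"offset":[0.54,-1.06,0.0],"delta_rot":[0,0,-10.0],"jaw":0},
  {"offset":[0.74,-1.62,0.0],"delta_rot":[0,0,-15.0],"jaw":0},
  {"offset":[0.89,-2.19,0.0],"delta_rot":[0,0,-20.0],"jaw":0},
  {"offset":[0.99,-2.78,0.0],"delta_rot":[0,0,-25.0],"jaw":0},
  {"offset":[1.03,-3.37,0.0],"delta_rot":[0,0,-30.0],"jaw":0},
  {"offset":[1.03,-3.96,0.0],"delta_rot":[0,0,-35.0],"jaw":0},
  {"offset":[0.97,-4.55,0.0],"delta_rot":[0,0,-40.0],"jaw":0},
])

```text
time: 21.15
position: [0.6083, 0.1385, 0.023]
tool_rot: [0.866, 0.5, 0.001, 0.001]
ft_force: [0.8, -1.1, 0.2]
grip_width: 0.0001
```

Run:
```python
from h import *
st();print(mang(525,232))
rows([np.array(arc(.068,28+5*k,z=.023)) for k in range(1,9)])
```

```text
t 21.15 r 0.069 phi 27.2 Frad 0.2 Ftan -1.4 Fz 0.2 q6 -1.0 q5 0.83 q3 1.56
(np.float64(19.569353686837207), np.float64(0.053688120773692526))
[{"offset": [0.29, -0.52, 0.0], "delta_rot": [0, 0, -5.0], "jaw": 0}, {"offset": [0.54, -1.06, 0.0], "delta_rot": [0, 0, -10.0], "jaw": 0}, {"offset": [0.74, -1.62, 0.0], "delta_rot": [0, 0, -15.0], "jaw": 0}, {"offset": [0.89, -2.19, 0.0], "delta_rot": [0, 0, -20.0], "jaw": 0}, {"offset": [0.99, -2.78, 0.0], "delta_rot": [0, 0, -25.0], "jaw": 0}, {"offset": [1.03, -3.37, 0.0], "delta_rot": [0, 0, -30.0], "jaw": 0}, {"offset": [1.03, -3.96, 0.0], "delta_rot": [0, 0, -35.0], "jaw": 0}, {"offset": [0.97, -4.55, 0.0], "delta_rot": [0, 0, -40.0], "jaw": 0}]
end [5.725e-01 1.700e-01 2.300e-02 1.000e+02]
```

Request:
drive_tool([
  {"offset":[0.29,-0.52,0.0],"delta_rot":[0,0,-5.0],"jaw":0},
  {"offset":[0.54,-1.06,0.0],"delta_rot":[0,0,-10.0],"jaw":0},
  {"offset":[0.74,-1.62,0.0],"delta_rot":[0,0,-15.0],"jaw":0},
  {"offset":[0.89,-2.19,0.0],"delta_rot":[0,0,-20.0],"jaw":0},
  {"offset":[0.99,-2.78,0.0],"delta_rot":[0,0,-25.0],"jaw":0},
  {"offset":[1.03,-3.37,0.0],"delta_rot":[0,0,-30.0],"jaw":0},
  {"offset":[1.03,-3.96,0.0],"delta_rot":[0,0,-35.0],"jaw":0},
  {"offset":[0.97,-4.55,0.0],"delta_rot":[0,0,-40.0],"jaw":0},
])

```text
time: 21.82
position: [0.5748, 0.1706, 0.0231]
tool_rot: [0.643, 0.766, 0.002, 0.002]
ft_force: [2.4, 0.8, -2.2]
grip_width: 0.0004
```

Run:
```python
from h import *
st()
# retract radially, then go back outside the rim at the same height to phi -12 (tool orientation follows)
rows([np.array(arc(r,p,z=z)) for r,p,z in ((.076,68,.023),(.084,68,.023),(.092,68,.023),(.094,63,.04),(.094,57,.045),(.094,50,.045),(.094,43,.045),(.094,36,.045))])
rows([np.array(arc(r,p,z=z)) for r,p,z in ((.094,29,.045),(.094,22,.045),(.094,15,.045),(.094,8,.045),(.094,1,.045),(.094,-6,.045),(.094,-8,.03),(.09,-8,.023))])
rows([np.array(arc(r,-8,z=.023)) for r in (.082,.077,.074,.072,.0705,.0695,.069,.0685)])
```

```text
t 21.8167 r 0.0694 phi 66.4 Frad 1.7 Ftan -1.9 Fz -2.2 q6 -1.64 q5 0.79 q3 1.63
[{"offset": [0.68, 0.42, 0.0], "delta_rot": [0, 0, 0.0], "jaw": 0}, {"offset": [1.36, 0.85, 0.0], "delta_rot": [0, 0, 0.0], "jaw": 0}, {"offset": [2.04, 1.27, 0.0], "delta_rot": [0, 0, 0.0], "jaw": 0}, {"offset": [1.74, 2.05, -1.7], "delta_rot": [0, 0, 5.0], "jaw": 0}, {"offset": [1.11, 2.8, -2.2], "delta_rot": [0, 0, 11.0], "jaw": 0}, {"offset": [0.28, 3.59, -2.2], "delta_rot": [0, 0, 18.0], "jaw": 0}, {"offset": [-0.65, 4.28, -2.2], "delta_rot": [0, 0, 25.0], "jaw": 0}, {"offset": [-1.64, 4.84, -2.2], "delta_rot": [0, 0, 32.0], "jaw": 0}]
end [6.230e-01 1.623e-01 4.500e-02 6.800e+01]
[{"offset": [-0.67, 0.94, 0.0], "delta_rot": [0, 0, 7.0], "jaw": 0}, {"offset": [-1.44, 1.79, 0.0], "delta_rot": [0, 0, 14.0], "jaw": 0}, {"offset": [-2.32, 2.53, 0.0], "delta_rot": [0, 0, 21.0], "jaw": 0}, {"offset": [-3.27, 3.16, 0.0], "delta_rot": [0, 0, 28.0], "jaw": 0}, {"offset": [-4.3, 3.68, 0.0], "delta_rot": [0, 0, 35.0], "jaw": 0}, {"offset": [-5.38, 4.06, 0.0], "delta_rot": [0, 0, 42.0], "jaw": 0}, {"offset": [-5.7, 4.14, 1.5], "delta_rot": [0, 0, 44.0], "jaw": 0}, {"offset": [-5.8, 3.76, 2.2], "delta_rot": [0, 0, 44.0], "jaw": 0}]
end [6.361e-01 9.440e-02 2.300e-02 2.400e+01]
[{"offset": [-0.68, -0.43, 0.0], "delta_rot": [0, 0, 0.0], "jaw": 0}, {"offset": [-1.1, -0.69, 0.0], "delta_rot": [0, 0, 0.0], "jaw": 0}, {"offset": [-1.36, -0.85, 0.0], "delta_rot": [0, 0, 0.0], "jaw": 0}, {"offset": [-1.53, -0.96, 0.0], "delta_rot": [0, 0, 0.0], "jaw": 0}, {"offset": [-1.65, -1.04, 0.0], "delta_rot": [0, 0, 0.0], "jaw": 0}, {"offset": [-1.74, -1.09, 0.0], "delta_rot": [0, 0, 0.0], "jaw": 0}, {"offset": [-1.78, -1.12, 0.0], "delta_rot": [0, 0, 0.0], "jaw": 0}, {"offset": [-1.82, -1.14, 0.0], "delta_rot": [0, 0, 0.0], "jaw": 0}]
end [6.149e-01 9.740e-02 2.300e-02 2.400e+01]
```

Request:
drive_tool([
  {"offset":[0.68,0.42,0.0],"delta_rot":[0,0,0.0],"jaw":0},
  {"offset":[1.36,0.85,0.0],"delta_rot":[0,0,0.0],"jaw":0},
  {"offset":[2.04,1.27,0.0],"delta_rot":[0,0,0.0],"jaw":0},
  {"offset":[1.74,2.05,-1.7],"delta_rot":[0,0,5.0],"jaw":0},
  {"offset":[1.11,2.8,-2.2],"delta_rot":[0,0,11.0],"jaw":0},
  {"offset":[0.28,3.59,-2.2],"delta_rot":[0,0,18.0],"jaw":0},
  {"offset":[-0.65,4.28,-2.2],"delta_rot":[0,0,25.0],"jaw":0},
  {"offset":[-1.64,4.84,-2.2],"delta_rot":[0,0,32.0],"jaw":0},
])

```text
time: 22.48
position: [0.6248, 0.1631, 0.045]
tool_rot: [0.831, 0.556, 0.001, 0.0]
ft_force: [-0.4, -0.6, -1.1]
grip_width: 0.0007
```

Request:
drive_tool([
  {"offset":[-0.67,0.94,0.0],"delta_rot":[0,0,7.0],"jaw":0},
  {"offset":[-1.44,1.79,0.0],"delta_rot":[0,0,14.0],"jaw":0},
  {"offset":[-2.32,2.53,0.0],"delta_rot":[0,0,21.0],"jaw":0},
  {"offset":[-3.27,3.16,0.0],"delta_rot":[0,0,28.0],"jaw":0},
  {"offset":[-4.3,3.68,0.0],"delta_rot":[0,0,35.0],"jaw":0},
  {"offset":[-5.38,4.06,0.0],"delta_rot":[0,0,42.0],"jaw":0},
  {"offset":[-5.7,4.14,1.5],"delta_rot":[0,0,44.0],"jaw":0},
  {"offset":[-5.8,3.76,2.2],"delta_rot":[0,0,44.0],"jaw":0},
])

```text
time: 23.15
position: [0.6377, 0.0938, 0.022]
tool_rot: [0.979, 0.206, 0.001, 0.0]
ft_force: [-0.0, 0.3, 0.2]
grip_width: 0.0003
```

Request:
drive_tool([
  {"offset":[-0.68,-0.43,0.0],"delta_rot":[0,0,0.0],"jaw":0},
  {"offset":[-1.1,-0.69,0.0],"delta_rot":[0,0,0.0],"jaw":0},
  {"offset":[-1.36,-0.85,0.0],"delta_rot":[0,0,0.0],"jaw":0},
  {"offset":[-1.53,-0.96,0.0],"delta_rot":[0,0,0.0],"jaw":0},
  {"offset":[-1.65,-1.04,0.0],"delta_rot":[0,0,0.0],"jaw":0},
  {"offset":[-1.74,-1.09,0.0],"delta_rot":[0,0,0.0],"jaw":0},
  {"offset":[-1.78,-1.12,0.0],"delta_rot":[0,0,0.0],"jaw":0},
  {"offset":[-1.82,-1.14,0.0],"delta_rot":[0,0,0.0],"jaw":0},
])

```text
time: 23.82
position: [0.616, 0.0977, 0.023]
tool_rot: [0.978, 0.208, 0.001, 0.0]
ft_force: [0.9, 0.6, 2.0]
grip_width: 0.0002
```

Run:
```python
from h import *
st();snap(27)
rows([np.array(arc(.068,-8+5*k,z=.023)) for k in range(1,9)])
```

```text
t 23.8167 r 0.0696 phi -7.7 Frad 0.8 Ftan 0.7 Fz 2.0 q6 -0.44 q5 0.83 q3 1.56
[{"offset": [0.25, -0.55, 0.0], "delta_rot": [0, 0, -5.0], "jaw": 0}, {"offset": [0.49, -1.09, 0.0], "delta_rot": [0, 0, -10.0], "jaw": 0}, {"offset": [0.69, -1.65, 0.0], "delta_rot": [0, 0, -15.0], "jaw": 0}, {"offset": [0.84, -2.22, 0.0], "delta_rot": [0, 0, -20.0], "jaw": 0}, {"offset": [0.94, -2.81, 0.0], "delta_rot": [0, 0, -25.0], "jaw": 0}, {"offset": [0.98, -3.4, 0.0], "delta_rot": [0, 0, -30.0], "jaw": 0}, {"offset": [0.98, -3.99, 0.0], "delta_rot": [0, 0, -35.0], "jaw": 0}, {"offset": [0.92, -4.58, 0.0], "delta_rot": [0, 0, -40.0], "jaw": 0}]
end [6.047e-01 1.430e-01 2.300e-02 6.400e+01]
```

View pics/both_27.png

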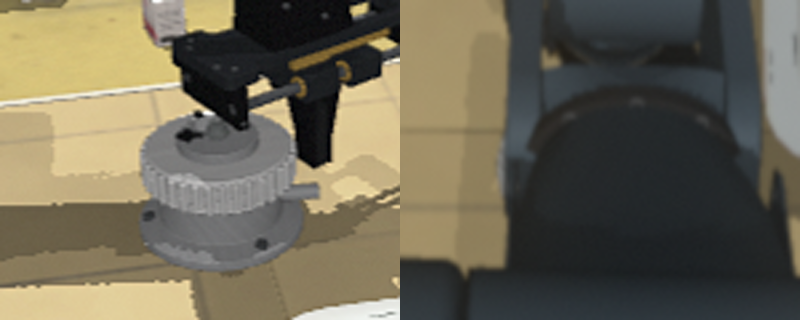

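Request:
drive_tool([
  {"offset":[0.25,-0.55,0.0],"delta_rot":[0,0,-5.0],"jaw":0},
  {"offset":[0.49,-1.09,0.0],"delta_rot":[0,0,-10.0],"jaw":0},
  {"offset":[0.69,-1.65,0.0],"delta_rot":[0,0,-15.0],"jaw":0},
  {"offset":[0.84,-2.22,0.0],"delta_rot":[0,0,-20.0],"jaw":0},
  {"offset":[0.94,-2.81,0.0],"delta_rot":[0,0,-25.0],"jaw":0},
  {"offset":[0.98,-3.4,0.0],"delta_rot":[0,0,-30.0],"jaw":0},
  {"offset":[0.98,-3.99,0.0],"delta_rot":[0,0,-35.0],"jaw":0},
  {"offset":[0.92,-4.58,0.0],"delta_rot":[0,0,-40.0],"jaw":0},
])

```text
time: 24.58
position: [0.6062, 0.1426, 0.0227]
tool_rot: [0.847, 0.532, 0.001, 0.001]
ft_force: [1.5, -1.1, 0.7]
grip_width: 0.0002
```

Run:
```python
from h import *
st();snap(28);st()
```

```text
t 24.5833 r 0.0691 phi 31.0 Frad 0.7 Ftan -1.7 Fz 0.7 q6 -1.07 q5 0.83 q3 1.56
t 24.6833 r 0.069 phi 31.9 Frad 0.9 Ftan -1.1 Fz -0.8 q6 -1.06 q5 0.83 q3 1.56
```

View pics/side_28.png

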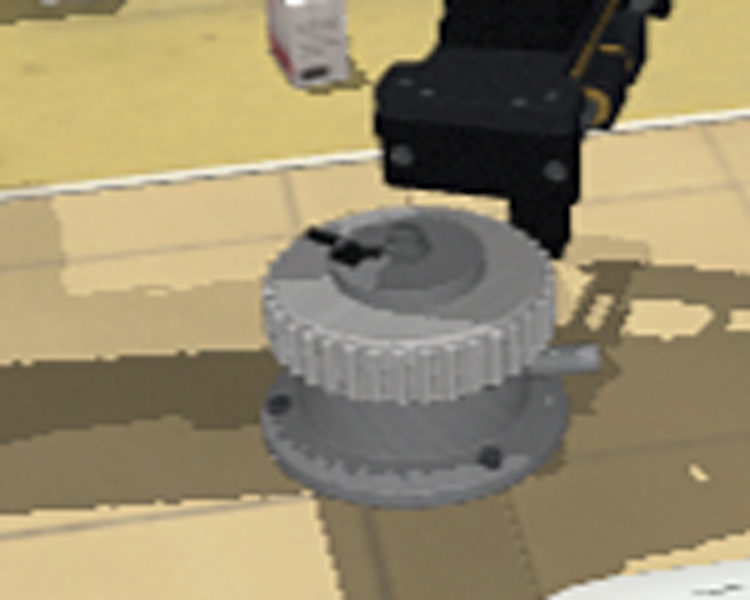

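Run:
```python
from h import *
print(mang(308,231),mang(335,243))
f=lambda q:((proj("side",q)-[220,200]+.5)*5-.5).round(0)
for a in (172,174,176,178,180):
    t=np.radians(a);u=np.array([np.cos(t),np.sin(t)])
    print(a,'tip',f([*(C+.029*u),.078]),'mark out',f([*(C+.052*u),.07]),'in',f([*(C+.032*u),.07]))
print('stub',f([*C,.088]))
```

```text
(np.float64(131.0116685534492), np.float64(0.05162702954844655)) (np.float64(132.53159646276316), np.float64(0.03633236190167739))
172 tip [331. 255.] mark out [273. 275.] in [324. 273.]
174 tip [331. 256.] mark out [273. 278.] in [324. 274.]
176 tip [331. 257.] mark out [273. 280.] in [324. 276.]
178 tip [331. 259.] mark out [273. 282.] in [325. 277.]
180 tip [331. 260.] mark out [273. 285.] in [325. 279.]
stub [404. 229.]
```

```bash
cat >> h.py <<'E'
def dark(im,cam,z,rmin,rmax,th=75,Cc=C,amin=None,amax=None):
    "weighted darkness centroid angle of px with radius in range on plane z"
    g=cv2.cvtColor(im,cv2.COLOR_BGR2GRAY).astype(float)
    u0,v0=proj(cam,[*Cc,z]); out=[]
    for v in range(int(v0)-35,int(v0)+36):
        for u in range(int(u0)-35,int(u0)+36):
            if g[v,u]<th:
                p=ray(cam,u,v,z)[:2]-Cc; r=np.linalg.norm(p); a=np.degrees(np.arctan2(p[1],p[0]))%360
                if rmin<r<rmax and (amin is None or amin<a<amax): out.append((*p,th-g[v,u]))
    o=np.array(out)
    if len(o)==0: return None
    c=np.average(o[:,:2],axis=0,weights=o[:,2]); 
    return len(o),np.degrees(np.arctan2(c[1],c[0])).round(1)%360,np.linalg.norm(c).round(4),c.round(4)
E
python3 - <<'E'
from h import *
t=cv2.imread("pics/top0.png");s=cv2.imread("pics/side0.png")
for th in (70,85,100):
    print(th,'T arrow',dark(t,"top",.078,.013,.030,th,amin=150,amax=210),'mark',dark(t,"top",.07,.031,.054,th,amin=290,amax=340))
    print(th,'S arrow',dark(s,"side",.078,.013,.030,th,amin=150,amax=210),'mark',dark(s,"side",.07,.034,.052,th,amin=290,amax=340))
# circle fit of cap/ring from gradient? ring white top: threshold
g=cv2.cvtColor(t,cv2.COLOR_BGR2GRAY);print(g[288,300:365])
E
```

```text
70 T arrow (28, np.float64(173.3), np.float64(0.0221), array([-0.022 ,  0.0026])) mark (13, np.float64(314.8), np.float64(0.0418), array([ 0.0295, -0.0297]))
70 S arrow (23, np.float64(174.6), np.float64(0.0209), array([-0.0208,  0.002 ])) mark (15, np.float64(314.5), np.float64(0.0432), array([ 0.0303, -0.0308]))
85 T arrow (36, np.float64(173.4), np.float64(0.0223), array([-0.0222,  0.0026])) mark (25, np.float64(314.6), np.float64(0.0418), array([ 0.0294, -0.0298]))
85 S arrow (25, np.float64(174.6), np.float64(0.0208), array([-0.0207,  0.0019])) mark (17, np.float64(314.6), np.float64(0.043), array([ 0.0302, -0.0306]))
100 T arrow (48, np.float64(173.3), np.float64(0.0223), array([-0.0221,  0.0026])) mark (32, np.float64(314.5), np.float64(0.0424), array([ 0.0297, -0.0303]))
100 S arrow (27, np.float64(174.5), np.float64(0.0208), array([-0.0207,  0.002 ])) mark (19, np.float64(314.8), np.float64(0.0429), array([ 0.0302, -0.0304]))
[120 110 108 102 110 128 143 146 147 146 147 147 148 146 147 144 135 129
 132 133 134 134 134 134 133 133 128 113  96  86  88  91  92  93  92 103
 124 131 131 132 131 131 131 132 131 132 135 143 147 147 148 147 147 147
 147 146 140 122 110  88  86 103 117 122 122]
```

Run:
```python
from h import *
rows([np.array(arc(.068,32+x,z=.023)) for x in (5,10,15,20,25,30,34,37)])
```

```text
[{"offset": [0.29, -0.52, 0.0], "delta_rot": [0, 0, -5.0], "jaw": 0}, {"offset": [0.54, -1.06, 0.0], "delta_rot": [0, 0, -10.0], "jaw": 0}, {"offset": [0.74, -1.62, 0.0], "delta_rot": [0, 0, -15.0], "jaw": 0}, {"offset": [0.89, -2.19, 0.0], "delta_rot": [0, 0, -20.0], "jaw": 0}, {"offset": [0.98, -2.77, 0.0], "delta_rot": [0, 0, -25.0], "jaw": 0}, {"offset": [1.03, -3.37, 0.0], "delta_rot": [0, 0, -30.0], "jaw": 0}, {"offset": [1.03, -3.84, 0.0], "delta_rot": [0, 0, -34.0], "jaw": 0}, {"offset": [1.01, -4.2, 0.0], "delta_rot": [0, 0, -37.0], "jaw": 0}]
end [5.713e-01 1.705e-01 2.300e-02 1.010e+02]
```

Request:
drive_tool([
  {"offset":[0.29,-0.52,0.0],"delta_rot":[0,0,-5.0],"jaw":0},
  {"offset":[0.54,-1.06,0.0],"delta_rot":[0,0,-10.0],"jaw":0},
  {"offset":[0.74,-1.62,0.0],"delta_rot":[0,0,-15.0],"jaw":0},
  {"offset":[0.89,-2.19,0.0],"delta_rot":[0,0,-20.0],"jaw":0},
  {"offset":[0.98,-2.77,0.0],"delta_rot":[0,0,-25.0],"jaw":0},
  {"offset":[1.03,-3.37,0.0],"delta_rot":[0,0,-30.0],"jaw":0},
  {"offset":[1.03,-3.84,0.0],"delta_rot":[0,0,-34.0],"jaw":0},
  {"offset":[1.01,-4.2,0.0],"delta_rot":[0,0,-37.0],"jaw":0},
])

```text
time: 25.35
position: [0.5732, 0.1711, 0.0228]
tool_rot: [0.636, 0.772, 0.002, 0.001]
ft_force: [2.6, 1.6, -0.8]
grip_width: 0.0001
```

Run:
```python
from h import *
camera("side");camera("side");st();im=camera("side")[:,:,::-1].copy();cv2.imwrite("pics/s29.png",im);cv2.imwrite("pics/s29z.png",cv2.resize(im[200:320,220:370],None,fx=5,fy=5,interpolation=cv2.INTER_CUBIC));st()
for th in (50,60,70): print(dark(im,"side",.07,.036,.054,th,amin=140,amax=200),dark(im,"side",.078,.013,.030,th,amin=150,amax=210))
```

```text
t 25.45 r 0.069 phi 68.4 Frad 1.9 Ftan -0.3 Fz -0.1 q6 -1.66 q5 0.79 q3 1.63
t 25.5 r 0.0688 phi 68.3 Frad 2.2 Ftan -1.5 Fz 0.1 q6 -1.66 q5 0.79 q3 1.63
(11, np.float64(170.3), np.float64(0.0433), array([-0.0427,  0.0073])) (22, np.float64(173.7), np.float64(0.0209), array([-0.0208,  0.0023]))
(13, np.float64(170.6), np.float64(0.0437), array([-0.0431,  0.0072])) (24, np.float64(173.8), np.float64(0.0209), array([-0.0208,  0.0023]))Traceback (most recent call last):
  File "<stdin>", line 3, in <module>
  File "h.py", line 49, in dark
    p=ray(cam,u,v,z)[:2]-Cc; r=np.linalg.norm(p); a=np.degrees(np.arctan2(p[1],p[0]))%360
      ~~~^^^^^^^^^^^
  File "h.py", line 4, in ray
    c=calibration(n);K=c["K"];P=c["pose"]
ValueError: time passes only in moves, steps and waits
```

View pics/s29z.png

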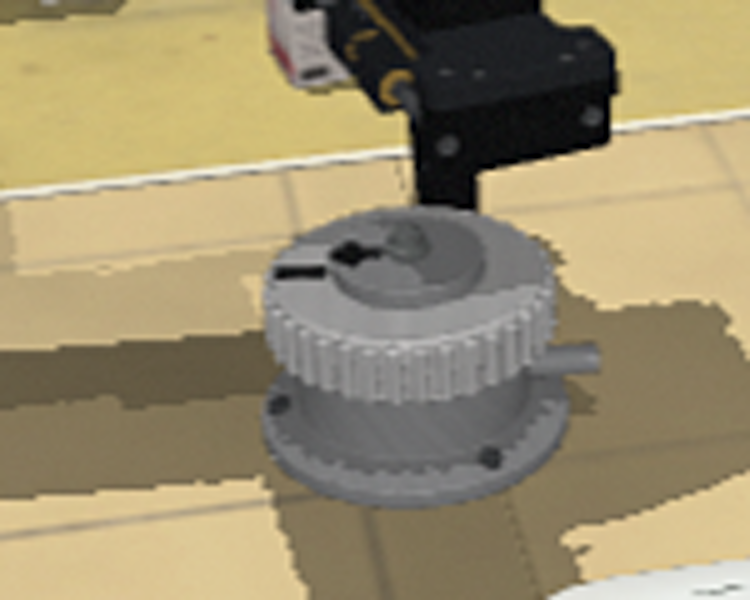

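```bash
python3 - <<'E'
from h import *
import pickle
pickle.dump({n:calibration(n) for n in("top","side")},open("cal.pkl","wb"))
st()
rows([np.array(arc(.068,69+x,z=.023)) for x in (.5,1,1.5,2,2.5,3,3,3)])
E
cat >> h.py <<'E'
import pickle
_c=pickle.load(open("cal.pkl","rb"))
def calibration(n): return _c[n]
E
```

```text
t 25.5 r 0.0688 phi 68.3 Frad 2.2 Ftan -1.5 Fz 0.1 q6 -1.66 q5 0.79 q3 1.63
[{"offset": [0.03, -0.05, 0.0], "delta_rot": [0, 0, -0.5], "jaw": 0}, {"offset": [0.06, -0.1, 0.0], "delta_rot": [0, 0, -1.0], "jaw": 0}, {"offset": [0.09, -0.15, 0.0], "delta_rot": [0, 0, -1.5], "jaw": 0}, {"offset": [0.12, -0.2, 0.0], "delta_rot": [0, 0, -2.0], "jaw": 0}, {"offset": [0.15, -0.25, 0.0], "delta_rot": [0, 0, -2.5], "jaw": 0}, {"offset": [0.18, -0.3, 0.0], "delta_rot": [0, 0, -3.0], "jaw": 0}, {"offset": [0.18, -0.3, 0.0], "delta_rot": [0, 0, -3.0], "jaw": 0}, {"offset": [0.18, -0.3, 0.0], "delta_rot": [0, 0, -3.0], "jaw": 0}]
end [5.681e-01 1.717e-01 2.300e-02 1.040e+02]
```

Request:
drive_tool([
  {"offset":[0.03,-0.05,0.0],"delta_rot":[0,0,-0.5],"jaw":0},
  {"offset":[0.06,-0.1,0.0],"delta_rot":[0,0,-1.0],"jaw":0},
  {"offset":[0.09,-0.15,0.0],"delta_rot":[0,0,-1.5],"jaw":0},
  {"offset":[0.12,-0.2,0.0],"delta_rot":[0,0,-2.0],"jaw":0},
  {"offset":[0.15,-0.25,0.0],"delta_rot":[0,0,-2.5],"jaw":0},
  {"offset":[0.18,-0.3,0.0],"delta_rot":[0,0,-3.0],"jaw":0},
  {"offset":[0.18,-0.3,0.0],"delta_rot":[0,0,-3.0],"jaw":0},
  {"offset":[0.18,-0.3,0.0],"delta_rot":[0,0,-3.0],"jaw":0},
])

```text
time: 26.17
position: [0.5684, 0.172, 0.0227]
tool_rot: [0.616, 0.788, 0.0, 0.0]
ft_force: [2.8, 3.8, 0.6]
grip_width: 0.0004
```

Run:
```python
from h import *
st();im=camera("side")[:,:,::-1].copy();cv2.imwrite("pics/s30.png",im)
for th in (50,60,70): print(dark(im,"side",.07,.036,.054,th,amin=140,amax=200),dark(im,"side",.078,.013,.030,th,amin=150,amax=210))
rows([np.array(arc(r,72,z=z)) for r,z in ((.07,.023),(.074,.023),(.08,.023),(.09,.023),(.11,.023),(.13,.04),(.15,.08),(.17,.12))])
```

```text
t 26.1667 r 0.0684 phi 71.8 Frad 4.5 Ftan -1.5 Fz 0.6 q6 -1.71 q5 0.78 q3 1.64
(11, np.float64(174.7), np.float64(0.0424), array([-0.0422,  0.0039])) (22, np.float64(173.6), np.float64(0.021), array([-0.0208,  0.0023]))
(15, np.float64(174.2), np.float64(0.0425), array([-0.0423,  0.0043])) (24, np.float64(173.7), np.float64(0.021), array([-0.0209,  0.0023]))
(15, np.float64(173.8), np.float64(0.0426), array([-0.0424,  0.0046])) (27, np.float64(173.7), np.float64(0.021), array([-0.0208,  0.0023]))
[{"offset": [0.17, 0.1, 0.0], "delta_rot": [0, 0, 0.0], "jaw": 0}, {"offset": [0.51, 0.31, 0.0], "delta_rot": [0, 0, 0.0], "jaw": 0}, {"offset": [1.02, 0.63, 0.0], "delta_rot": [0, 0, 0.0], "jaw": 0}, {"offset": [1.86, 1.16, 0.0], "delta_rot": [0, 0, 0.0], "jaw": 0}, {"offset": [3.56, 2.22, 0.0], "delta_rot": [0, 0, 0.0], "jaw": 0}, {"offset": [5.26, 3.28, -1.7], "delta_rot": [0, 0, 0.0], "jaw": 0}, {"offset": [6.95, 4.34, -5.7], "delta_rot": [0, 0, 0.0], "jaw": 0}, {"offset": [8.65, 5.4, -9.7], "delta_rot": [0, 0, 0.0], "jaw": 0}]
end [  0.5995   0.2687   0.12   104.    ]
```

Request:
drive_tool([
  {"offset":[0.17,0.1,0.0],"delta_rot":[0,0,0.0],"jaw":0},
  {"offset":[0.51,0.31,0.0],"delta_rot":[0,0,0.0],"jaw":0},
  {"offset":[1.02,0.63,0.0],"delta_rot":[0,0,0.0],"jaw":0},
  {"offset":[1.86,1.16,0.0],"delta_rot":[0,0,0.0],"jaw":0},
  {"offset":[3.56,2.22,0.0],"delta_rot":[0,0,0.0],"jaw":0},
  {"offset":[5.26,3.28,-1.7],"delta_rot":[0,0,0.0],"jaw":0},
  {"offset":[6.95,4.34,-5.7],"delta_rot":[0,0,0.0],"jaw":0},
  {"offset":[8.65,5.4,-9.7],"delta_rot":[0,0,0.0],"jaw":0},
])

```text
time: 26.88
position: [0.5969, 0.2671, 0.113]
tool_rot: [0.616, 0.788, -0.003, -0.002]
ft_force: [1.1, 0.1, -0.5]
grip_width: 0.0007
```

Run:
```python
from h import *
st();print(get_obs()['position'])
# swing away to the left of the holder so that the top camera sees it
a=[np.array([.42+.0,.30,.17,104.])]
rows(lin([.45,.33,.17,104]))
```

```text
t 26.8833 r 0.1677 phi 72.7 Frad 0.4 Ftan -1.0 Fz -0.5 q6 -1.56 q5 1.07 q3 1.42
[0.59689694 0.26713377 0.11303033]
[{"offset": [1.2, -1.63, -0.63], "delta_rot": [0, 0, 0.0], "jaw": 0}, {"offset": [2.39, -3.26, -1.25], "delta_rot": [0, 0, 0.0], "jaw": 0}, {"offset": [3.59, -4.88, -1.88], "delta_rot": [0, 0, 0.0], "jaw": 0}, {"offset": [4.78, -6.51, -2.5], "delta_rot": [0, 0, 0.0], "jaw": 0}, {"offset": [5.98, -8.14, -3.13], "delta_rot": [0, 0, 0.0], "jaw": 0}, {"offset": [7.17, -9.77, -3.75], "delta_rot": [0, 0, 0.0], "jaw": 0}, {"offset": [8.37, -11.4, -4.38], "delta_rot": [0, 0, 0.0], "jaw": 0}, {"offset": [9.56, -13.03, -5.0], "delta_rot": [0, 0, 0.0], "jaw": 0}]
end [  0.45     0.3299   0.17   104.    ]
```

Request:
drive_tool([
  {"offset":[1.2,-1.63,-0.63],"delta_rot":[0,0,0.0],"jaw":0},
  {"offset":[2.39,-3.26,-1.25],"delta_rot":[0,0,0.0],"jaw":0},
  {"offset":[3.59,-4.88,-1.88],"delta_rot":[0,0,0.0],"jaw":0},
  {"offset":[4.78,-6.51,-2.5],"delta_rot":[0,0,0.0],"jaw":0},
  {"offset":[5.98,-8.14,-3.13],"delta_rot":[0,0,0.0],"jaw":0},
  {"offset":[7.17,-9.77,-3.75],"delta_rot":[0,0,0.0],"jaw":0},
  {"offset":[8.37,-11.4,-4.38],"delta_rot":[0,0,0.0],"jaw":0},
  {"offset":[9.56,-13.03,-5.0],"delta_rot":[0,0,0.0],"jaw":0},
])

```text
time: 27.55
position: [0.4477, 0.3281, 0.1643]
tool_rot: [0.616, 0.788, -0.001, -0.0]
ft_force: [0.0, -0.5, 0.1]
grip_width: 0.0004
```

Run:
```python
from h import *
snap(31)
t=camera("top")[:,:,::-1].copy();s=camera("side")[:,:,::-1].copy();cv2.imwrite("pics/tF.png",t);cv2.imwrite("pics/sF.png",s);st()
for th in (60,75,90):
    print('T',dark(t,"top",.07,.036,.054,th,amin=140,amax=210),dark(t,"top",.078,.013,.030,th,amin=150,amax=210))
    print('S',dark(s,"side",.07,.036,.054,th,amin=140,amax=210),dark(s,"side",.078,.013,.030,th,amin=150,amax=210))
```

```text
t 27.75 r 0.2416 phi 113.9 Frad -0.2 Ftan 0.1 Fz 0.8 q6 -1.39 q5 1.03 q3 1.64
T (7, np.float64(174.3), np.float64(0.0427), array([-0.0425,  0.0043])) (12, np.float64(171.9), np.float64(0.0212), array([-0.021,  0.003]))
S (7, np.float64(175.1), np.float64(0.0423), array([-0.0422,  0.0036])) (21, np.float64(174.9), np.float64(0.021), array([-0.0209,  0.0019]))
T (16, np.float64(174.3), np.float64(0.0427), array([-0.0425,  0.0043])) (29, np.float64(173.2), np.float64(0.0221), array([-0.022 ,  0.0026]))
S (12, np.float64(174.9), np.float64(0.0424), array([-0.0422,  0.0037])) (23, np.float64(174.7), np.float64(0.0209), array([-0.0208,  0.0019]))
T (21, np.float64(174.2), np.float64(0.043), array([-0.0428,  0.0043])) (36, np.float64(173.4), np.float64(0.0224), array([-0.0222,  0.0026]))
S (15, np.float64(174.6), np.float64(0.0426), array([-0.0424,  0.004 ])) (25, np.float64(174.7), np.float64(0.0208), array([-0.0207,  0.0019]))
```

View pics/top_31.png

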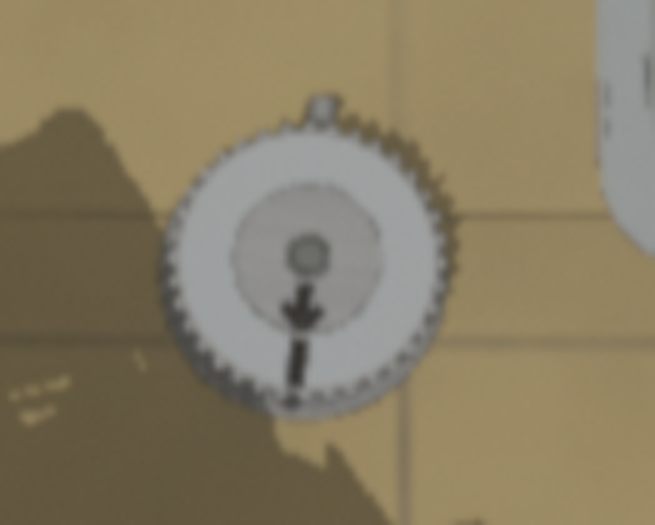

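View pics/tF.png

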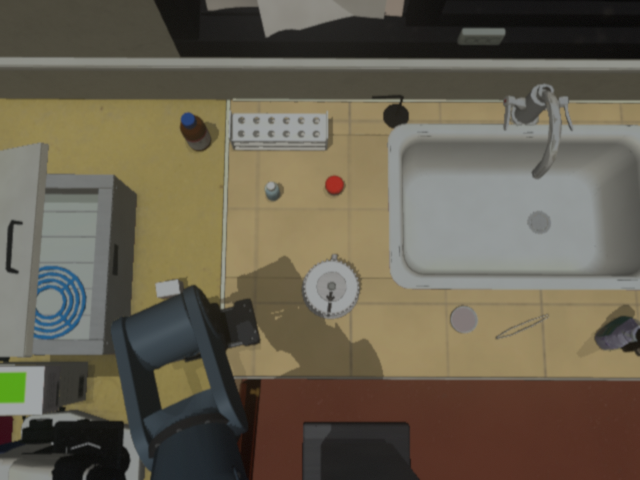

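View pics/side_31.png

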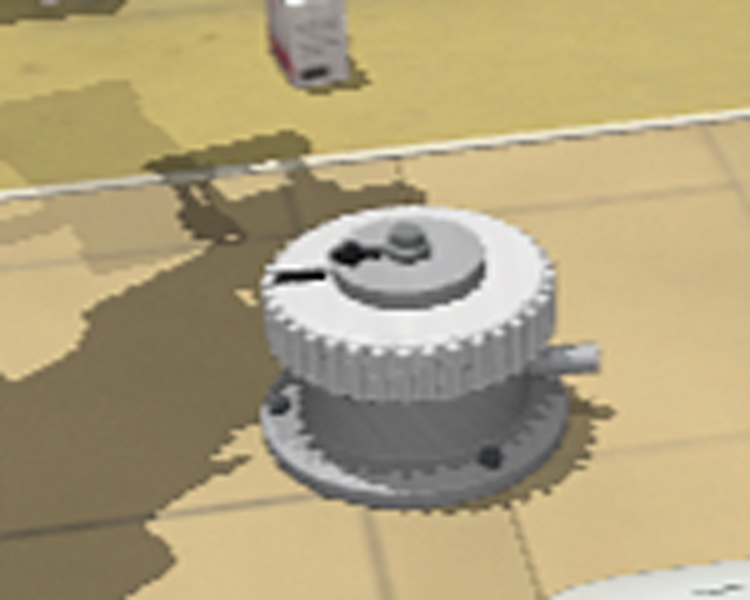

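Run:
```python
from rig import *
print(get_obs()['joint_velocities'].round(4)); print(hand_in())
```

```text
[-0.0231  0.0178 -0.0187 -0.0011 -0.0039 -0.0008]
the job is handed in; nothing more can be done
None
```

The ring is loosened and left with its black mark on the arrow for the second time. I rolled it counterclockwise with the shut fingertips against the rim, in three strokes. It started at about 2.45 rad and turned about 580°. No gripping was used, and the force readings at the ends of moves stayed at about 6 N or less. I handed the job in at about 28 s, with the arm clear of the ring.

- **Alignment:** With the arm withdrawn, the top view puts the mark at 174.2–174.3° and the arrow at 173.2–173.4° (171.9° at the strictest threshold). The side view puts them at 174.6–175.1° and 174.7–174.9°. They agree to about 1°, which is within the accuracy of the measurement.
- **Turn count:** The pictures show the mark just short of the arrow, then past it, then coming round to it again.
- **Bystanders:** The cup, dish, vial and carton are at the same pixel positions as before the job.
- **Disagreement:** In the pictures the visible fingertip sits about 28 mm higher than the reported tool position. My first try at the rim therefore passed above the ring without touching it. I corrected for this by working lower.

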